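# Wind down the leaf jack of a coin cabinet onto its bearing plate

## Robot

A 6-joint arm with a two-finger parallel gripper is mounted at the origin on the work surface. World frame = base frame: x ahead of the robot, y to its left, z up, the work surface at z = 0. Lengths are in m, angles in rad, forces in N, time in s.
With the tool pointing down it reaches from about 0.375 to 0.825 m from the base axis. Payload 5.5 kg.
Tool frame: the origin (TCP) lies on the centre line of the jaws, within the pads' length; the fingertips stand 17 mm ahead of it and the grasp point (between the pads) lies 2 mm behind it (arm.tip_extent is the distance from the TCP to the fingertips, in m); y points along the fingers, z is the direction in which the jaws open and shut, and the axes are right-handed (so a half turn about y gives the same grasp; the last joint's range is limited). The gripper opens to 85 mm and grips with 20 to 120 N. Pads are 22 mm wide; open, the fingers measure 114 mm over their backs; the gripper's body (76 mm by 85 mm) begins 54 mm behind the grasp point. The pads swing forward as they close: fully open they stand 13 mm farther back than shut.
Start: joints at [1.126, 0.314, -0.047, 1.21, 0, 1.571], TCP at [0.258, 0.542, 0.248] pointing down, gripper open.
Joint ranges: [-2.67, 2.67], [-0.69, 1.73], [-1.03, 1.25], [-2.08, 2.16], [-1.42, 1.45], [-3.14, 3.14]. Speed limits (rad/s): [2.39, 2.39, 3.01, 3.14, 3.14, 3.14].

## Interface

Orientations are given as a unit quaternion [x, y, z, w].
In Python, from rig import arm gives the robot as it stands.
- The arm moves only by the tool step_arm, never from a script. Its argument "motion" is a list of rows, each an object with "slide": the shift along the tool's x, y, z in cm, a list of three; "turn": the turn, a rotation vector about the tool's x, y, z in rad, a list of three; "hand": the opening in per cent of the stroke, from 0 (shut) to 100 (fully open). In form: [{"slide": [tx, ty, tz], "turn": [ax, ay, az], "hand": hand}, ...]. A call has 1 to 8 rows; each row is the pose to reach, as a shift and turn from the pose commanded when the call began, along the tool's axes at that moment; what a row does not reach only later rows make up. A row lasts 1/12 s, in which the tool goes at most 41.7 mm and 7.16 degrees, less where a joint would pass 70% of its speed; a pose out of reach is approached as far as the arm can. A call with a gripper value outside its range is refused whole. The fingers move at their own pace and stop on an object; the grip force is fixed at half the most. Time passes only in rows, so rows that repeat a pose let the fingers close. It gives the time, the measured TCP pose, the force and the opening at its end, in the units of the state.
- arm.state(): the state, without advancing time (a new reading comes with each control period).
- arm.camera(name): name is "scene" or "top" or "wrist"; returns a dict with "color" (400x640x3 uint8, red, green, blue), "depth" (400x640 float32, m along the optical axis (not along the pixel's ray), 0 where there is no reading), "intrinsics" (3x3 intrinsics, pixels), "R" (3x3) and "t" (3): a world point X has camera coordinates R X + t. Camera axes: x right, y down, z forward; pixel columns grow to the right and rows downward; lengths in m; the calibration is good to about 2 mm. A picture is of the moment at which its call begins.
- arm.finish_job(): hands the job in, once; it reports no verdict.
Trained networks look in the newest picture that a camera, given by its name, has taken for a name from the list of things; names that differ only in an ending like _2 or _b are one class to them, and where a whole thing is asked for, a point or a joint stands for the part that bears it (a point fixed in the world has none). Each returns a list of dicts, best first, with "p" (0 to 1); they miss things now and then, are a little off and sometimes report something else, mostly with a low value. They report only what shows in the picture. A call takes as long as a camera call. They do not tell look-alikes from the thing itself.
- arm.spot_in(target, camera): "point" ([x, y, z] in m, in world coordinates, good to about 4 mm: the middle of the surface that is visible of it).
- arm.cut_out(target, camera): "pixels" (400x640 bool, what is visible of it).
The state is a dict: "time": time; "joint_pos": joint angles; "joint_velocities": joint speeds; "effort": joint torques, N m; "tool_pos": TCP position; "tcp_rot": TCP orientation; "force": force on the tool from outside, world axes, zero at the start; "wrist_torque": the same for the moment, N m; "opening": finger opening in m.
Only numpy, scipy, OpenCV 4.12 (cv2) and the standard library are available. Lean on these libraries where they do the work, as an engineer would, in place of code of your own. Each camera call takes 0.05 s, during which the arm holds its last target.

## Task

Steady the cabinet's pull-out leaf: slide the loose steel bearing plate along the shelf, by its upright fin, until its round end is centred under the jack, then wind the jack's crank clockwise (seen from above) until its foot bears on the plate and the crank turns nearly twice as heavily as it did running free. Stop there without forcing it further, let go and leave the foot bearing on the plate, with the other things on the shelf and leaf undisturbed.

Things in the scene. Friction and masses are not known exactly. Their poses are not given: they have to be found in the camera images.
- cabinet: Fixed wooden coin cabinet, 240 x 240 mm, 156 mm high, with a pale wooden leaf (160 mm wide, top 100 mm above the shelf) out towards its own -y and a small vertical jack at the leaf's outer edge. Origin: on the shelf under the jack's axis; z up, +y from the jack to the cabinet (leaf y 20 to 190 mm, then cabinet to 430 mm). Jack housing 44 x 40 mm, z 86 to 126 mm.
- jack_axis (a point): Point on the shelf exactly under the jack's vertical axis: the plate's disc must be centred here. Above it hangs the jack's round foot, 32 mm across; at the start its underside is 30 to 53 mm above the shelf, how far exactly is not measured (the stem's length differs from time to time).
- crank (a joint): Angle of the jack's crank about the vertical axis, rad, growing clockwise seen from above, which lowers the foot about 5 mm per rad; 4 to 9 rad of winding meet the plate. Stiff, stays where left. Running free it takes 4 to 8 N at the knob along its path (least read at a standstill); once the foot bears this rises about 3 N per 0.2 rad: 5 N over the free load is 30 N under the foot, 8 N over is 50 N, 85 N is harmful.
- knob_center (a point): Centre of the crank's upright black knob, half-way up: 16 mm in diameter, 40 mm tall (141 to 181 mm above the shelf), 30 mm from the jack's axis, on a flat arm whose top is 139 mm above the shelf. It turns freely on its own pin, so it can be held in a fixed grip and led round the circle.
- plate: Loose steel bearing plate, 0.35 kg, lying on the shelf: a round disc 60 mm across and 10 mm thick, with a flat tongue (22 mm wide, 8 mm thick) running along its own -y to a fin. Origin: centre of the disc's underside; z up.
- plate_fin (a point): Centre of the plate's upright wooden fin, where it is grasped: the fin is 12 mm thick along the plate's x, 34 mm long along its y and rises from the tongue (z 8 mm) to 50 mm above the shelf; this point lies 138 mm from the disc's centre along the plate's -y, 30 mm up.
- dish: Bystander: silvery coin dish 72 mm across, 14 mm high, loose on the leaf. Origin: underside centre.
- loupe: Bystander: black loupe, 44 mm across, 34 mm high. Origin: underside centre.
- quartz: Bystander: smoky quartz paperweight, 60 mm across, 50 mm high. Origin: underside centre.
- tweezer_stand: Bystander: tweezer stand on a 60 x 40 mm foot, 74 mm high. Origin: underside centre.
- tin: Bystander: closed tin coin box 94 x 124 x 46 mm. Origin: underside centre.
- capsules: Bystander: stack of clear coin capsules 40 mm across, 31 mm high. Origin: underside centre.
- rule: Bystander: steel rule 26 x 150 x 4 mm, along its y, lying on top of the cabinet. Origin: underside centre.
Mind the look-alikes: they are no part of the job. Leave any orange or turquoise look-alike of the plate alone.

How it is judged:
On the way, in this order (a step that is already met when the one before it is completed fails the run):
1. the plate lies flat, centred under the jack (within 10 mm), before the foot bears on it (horizontal distance between plate and jack_axis below 0.01 m and angle between plate's own z axis and vertical below 0.06 rad and contact force between cabinet and plate below 1 N), for 0.2 s.
2. the jack's foot bears on the plate with more than 10 N (horizontal distance between plate and jack_axis below 0.01 m and contact force between cabinet and plate above 10 N), for 0.2 s.
At the end, for the whole second after the job is handed in: The plate lies flat and at rest with its disc centred under the jack's axis within 10 mm, and the jack's foot bears on it with 10 to 60 N (aim for about 30 N) (all of step 2 and angle between plate's own z axis and vertical below 0.06 rad and contact force between cabinet and plate below 60 N and linear speed of plate below 0.01 m/s); the robot touches nothing.
It fails at once if the jack's foot presses on the plate with more than 85 N (contact force between cabinet and plate above 85 N).
It fails at once if a bystander is pushed more than 25 mm or tipped over (distance of any of dish, loupe, quartz, tweezer_stand, tin, capsules, rule from where it was at the start of the episode above 0.025 m or angle between any of dish, loupe, quartz, tweezer_stand, tin, capsules, rule's own z axis and vertical above 0.5 rad).
It also fails if it takes over 72 s, if anything falls off the work surface, if the arm or the gripper's body presses on something with over 40 N, if the wrist force passes 120 N, or if a joint passes its speed limit or range.

## Working session

There is one attempt and no reset: what is moved stays moved. The work goes in short steps, Python scripts to look and compute and a tool call to move; the robot and the scene stay as the last step left them, time stands still between calls to the robot, and variables do not carry over. Pictures are saved under pics/ and viewed, and the job is handed in when it is done.

Besides the shell and the picture viewer there is one more tool, called after ">>>" as name([rows], argument=value, ...), one row to a line, values as JSON. step_arm: Moves the arm, as the interface text tells. Its arguments: {"type":"object","properties":{"motion":{"type":"array"}},"required":["motion"]}

```bash
ls; mkdir -p pics; cat > h.py <<'E'
from rig import arm
import numpy as np, cv2
from scipy.spatial.transform import Rotation as Rn
def snap(c,fn):
    d=arm.camera(c); cv2.imwrite('pics/'+fn,d['color'][:,:,::-1]); return d
def world(d,mask):
    v,u=np.nonzero(mask&(d['depth']>0)); z=d['depth'][v,u]
    P=np.linalg.inv(d['intrinsics'])@np.vstack([u,v,np.ones_like(u)])*z
    return (d['R'].T@(P-np.array(d['t'])[:,None])).T
def proj(d,X):
    p=d['intrinsics']@(d['R']@np.array(X)+d['t']); return p[:2]/p[2]
def st():
    s=arm.state(); print(round(s['time'],2),'J',np.round(s['joint_pos'],3),'P',np.round(s['tool_pos'],4),'q',np.round(s['tcp_rot'],4),'F',np.round(s['force'],2),'T',np.round(s['wrist_torque'],2),'op',np.round(s['opening'],4)); return s
E
python3 - <<'E'
from h import *
st()
np.set_printoptions(precision=3,suppress=True)
for c in ['scene','top']:
    d=snap(c,c+'0.png')
    for n in ['cabinet','crank','knob_center','plate','plate_fin','dish','loupe','quartz','tweezer_stand','tin','capsules','rule']:
        print(c,n,[(np.round(r['point'],3).tolist(),round(r['p'],2),np.round(proj(d,r['point'])).tolist()) for r in arm.spot_in(n,c)][:4])
E
```

```text
pics
0.0 J [ 1.126  0.314 -0.048  1.21   0.     1.571] P [0.2579 0.5412 0.2475] q [ 0.6903 -0.1561  0.1558 -0.6891] F [-0.7  -0.08  0.4 ] T [ 0.03 -0.01 -0.06] op 0.0855
scene cabinet [([0.595, 0.27, 0.158], 0.84, [449.0, 261.0]), ([0.366, -0.232, 0.031], 0.21, [310.0, 149.0])]
scene crank [([0.585, -0.021, 0.14], 0.62, [341.0, 213.0])]
scene knob_center [([0.583, -0.034, 0.165], 0.64, [337.0, 205.0]), ([0.589, 0.099, 0.112], 0.64, [382.0, 238.0])]
scene plate [([0.524, -0.219, 0.01], 0.83, [289.0, 192.0]), ([0.359, -0.408, 0.013], 0.8, [263.0, 131.0]), ([0.433, -0.617, 0.008], 0.7, [196.0, 124.0]), ([0.302, 0.247, 0.008], 0.66, [464.0, 198.0])]
scene plate_fin [([0.298, 0.251, 0.013], 0.86, [467.0, 197.0]), ([0.523, -0.218, 0.011], 0.81, [290.0, 192.0]), ([0.439, -0.613, 0.01], 0.78, [196.0, 126.0]), ([0.36, -0.411, 0.009], 0.63, [263.0, 131.0])]
scene dish [([0.588, 0.101, 0.108], 0.71, [383.0, 239.0]), ([0.595, 0.268, 0.156], 0.15, [448.0, 261.0])]
scene loupe [([0.388, -0.079, 0.03], 0.7, [352.0, 173.0]), ([0.566, 0.311, 0.155], 0.59, [469.0, 258.0])]
scene quartz [([0.768, -0.15
[... 732 characters left out ...]
[0.339, -0.393, 0.011], 0.96, [407.0, 263.0]), ([0.518, -0.214, 0.009], 0.69, [353.0, 210.0]), ([0.301, 0.226, 0.012], 0.66, [221.0, 274.0]), ([0.433, -0.589, 0.012], 0.63, [464.0, 235.0])]
top dish [([0.596, 0.104, 0.109], 0.94, [256.0, 181.0])]
top loupe [([0.373, -0.08, 0.038], 0.47, [313.0, 252.0])]
top quartz [([0.753, -0.154, 0.039], 0.75, [336.0, 140.0])]
top tweezer_stand [([0.766, -0.05, 0.013], 0.48, [305.0, 138.0]), ([0.558, 0.254, 0.153], 0.33, [205.0, 190.0])]
top tin [([0.734, -0.311, 0.041], 0.67, [382.0, 146.0])]
top capsules [([0.521, -0.201, 0.012], 0.64, [349.0, 208.0]), ([0.355, -0.234, 0.032], 0.46, [360.0, 258.0])]
top rule [([0.564, 0.312, 0.157], 0.6, [186.0, 188.0])]
```

View pics/scene0.png

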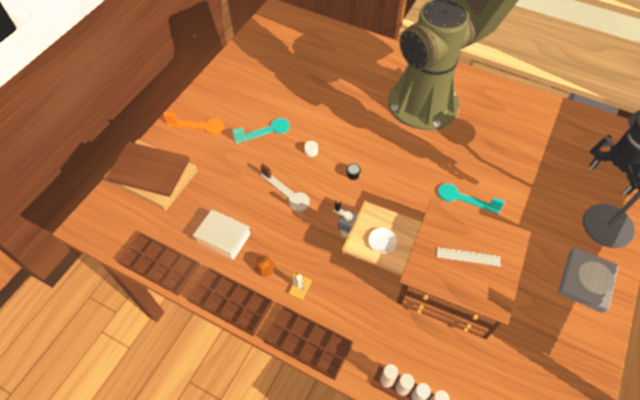

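View pics/top0.png

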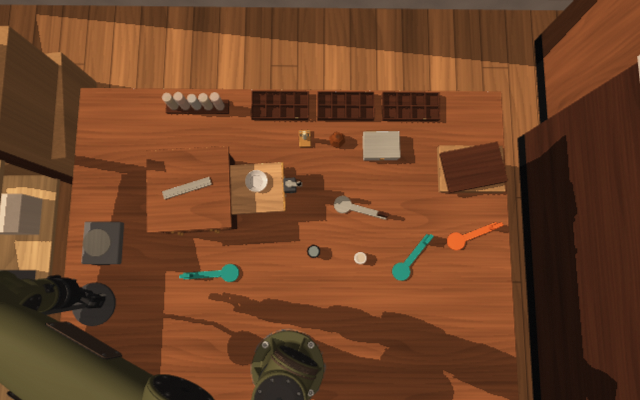

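The real steel plate shows in grey: in the scene picture its disc is near (298,201) and its fin near (266,172). In the top picture they are near (343,204) and (385,216). The jack is near (345,215) in the scene view and (292,184) in the top view. Next I'll measure them.

```bash
cat > m.py <<'E'
from h import *
np.set_printoptions(precision=4,suppress=True)
for c in ['scene','top']:
    d=arm.camera(c)
    H,W=d['depth'].shape
    v,u=np.mgrid[:H,:W]; 
    P=np.full((H,W,3),np.nan); m=d['depth']>0
    P[m]=world(d,m)
    np.save(c+'P.npy',P); np.save(c+'C.npy',d['color'])
    z=P[...,2]; box=(P[...,0]>0.35)&(P[...,0]<0.8)
    def rect(mask):
        n,l,s,_=cv2.connectedComponentsWithStats(mask.astype(np.uint8)); k=1+np.argmax(s[1:,4]); q=P[l==k]
        (cx,cy),(w,h),a=cv2.minAreaRect((q[:,:2]*1000).astype(np.float32)); print(c,np.array([cx,cy,w,h,a]),'z',np.median(q[:,2]),len(q)); return cv2.boxPoints(((cx,cy),(w,h),a))
    print(rect(box&(abs(z-.156)<.006)&(P[...,1]>.08)))
    print(rect(box&(abs(z-.100)<.006)&(P[...,1]>-.05)))
    for n in ['plate','plate_fin','crank','knob_center']:
        for r in arm.cut_out(n,c):
            q=P[r['pixels']]; q=q[~np.isnan(q[:,0])]
            if len(q)==0: continue
            print(n,round(r['p'],2),len(q),'mean',q.mean(0),'z',np.percentile(q[:,2],[5,50,95]))
    # steel-like: plate neighbourhood
    reg=(P[...,0]>.45)&(P[...,0]<.62)&(P[...,1]<-.12)&(P[...,1]>-.38)
    hi=reg&(z>.02); q=P[hi]; print('fin',len(q),q.mean(0) if len(q) else '', q[:,2].max() if len(q) else '')
    lo=reg&(z>.005)&(z<.015); q=P[lo]; print('low',len(q),q.mean(0))
    r=cv2.resize(d['color'][150:270,230:430] if c=='scene' else d['color'][150:250,220:420],None,fx=4,fy=4,interpolation=cv2.INTER_CUBIC)
    cv2.imwrite('pics/z_'+c+'.png',r[:,:,::-1])
E
python3 m.py
```

```text
scene [560.7771 303.5427 258.9405 256.5615   3.8953] z 0.15649292581039742 10094
[[422.8914 422.7318]
 [440.3205 166.763 ]
 [698.6628 184.3537]
 [681.2337 440.3224]]
scene [576.1754  74.8269 164.2481 200.2091   3.6779] z 0.10044911641500386 2914
[[487.799  169.4572]
 [500.6419 -30.3395]
 [664.5517 -19.8035]
 [651.7088 179.9933]]
plate 0.87 540 mean [ 0.4378 -0.6207  0.015 ] z [0.0039 0.0107 0.048 ]
plate 0.85 766 mean [0.2992 0.2587 0.0137] z [0.0006 0.0101 0.0477]
plate 0.83 626 mean [ 0.5235 -0.2318  0.0138] z [0.0039 0.0102 0.0473]
plate 0.65 561 mean [ 0.3595 -0.4133  0.0146] z [0.0036 0.0105 0.0484]
plate_fin 0.94 552 mean [ 0.4375 -0.6215  0.0152] z [0.004  0.0107 0.0483]
plate_fin 0.93 716 mean [ 0.523  -0.2306  0.0125] z [0.0003 0.0096 0.0468]
plate_fin 0.89 711 mean [0.3017 0.2529 0.0142] z [0.0038 0.0104 0.0474]
plate_fin 0.64 562 mean [ 0.3645 -0.4188  0.0148] z [0.0023 0.0106 0.049 ]
crank 0.72 178 mean [ 0.5803 -0.0228  0.1396] z [0.1264 0.1395 0.1774]
fin 90 [ 0.5027 -0.3119  0.0408] 0.05458062355182719
low 699 [ 0.5328 -0.2264  0.0087]
top [563.5477 307.4465 257.3113 2
[... 262 characters left out ...]
8.1203]
 [651.4788 194.8359]]
plate 0.93 477 mean [ 0.3483 -0.4004  0.0132] z [0.0039 0.0099 0.0485]
plate 0.93 537 mean [0.3021 0.247  0.0136] z [0.0045 0.0109 0.0509]
plate 0.67 440 mean [ 0.5245 -0.2226  0.0131] z [0.0043 0.0102 0.0493]
plate 0.65 536 mean [ 0.4336 -0.6086  0.0122] z [0.001  0.0095 0.0486]
plate_fin 0.92 601 mean [ 0.352  -0.4038  0.0114] z [-0.0006  0.0091  0.0481]
plate_fin 0.9 555 mean [ 0.5244 -0.2266  0.0122] z [-0.0009  0.0097  0.0492]
plate_fin 0.85 492 mean [ 0.4315 -0.6054  0.0133] z [0.0034 0.01   0.0491]
plate_fin 0.72 484 mean [0.3028 0.2419 0.0135] z [0.0045 0.0109 0.0509]
fin 52 [ 0.5011 -0.306   0.0463] 0.057918513355182215
low 667 [ 0.5332 -0.231   0.0085]
```

View pics/z_scene.png

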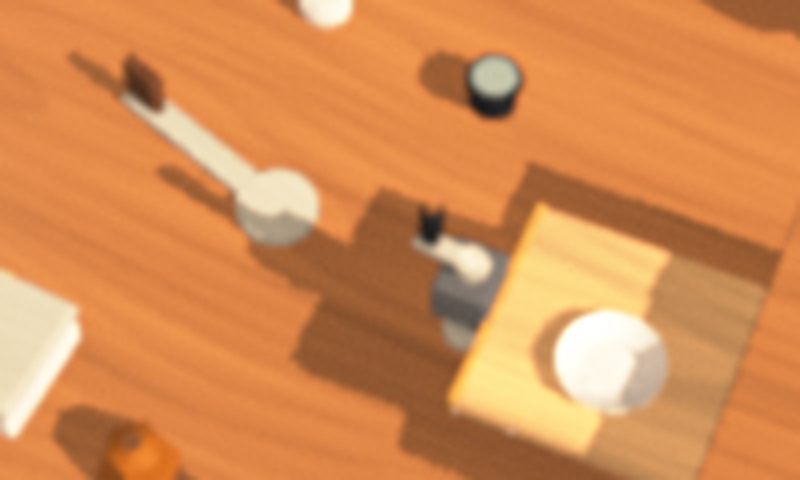

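View pics/z_top.png

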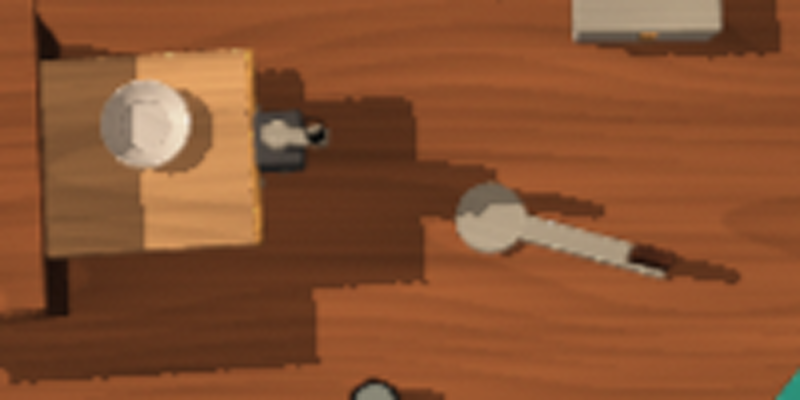

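```bash
python3 - <<'E'
import numpy as np,cv2
np.set_printoptions(precision=4,suppress=True)
for c in ['scene','top']:
    P=np.load(c+'P.npy'); C=np.load(c+'C.npy').astype(int); z=P[...,2]
    near=(abs(P[...,0]-.58)<.07)&(abs(P[...,1]+.01)<.07)
    for lo,hi in [(.12,.131),(.134,.145),(.15,.19)]:
        q=P[near&(z>lo)&(z<hi)]; print(c,lo,len(q),q.mean(0),q.min(0),q.max(0))
    reg=(P[...,0]>.46)&(P[...,0]<.62)&(P[...,1]<-.12)&(P[...,1]>-.36)
    q=P[reg&(z>.03)]; print('fin',len(q),np.median(q,0),q.min(0),q.max(0))
    m=reg&(z>.006)&(z<.014)&(C.max(2)-C.min(2)<40)
    q=P[m]; print('low',len(q))
    # plate axis by PCA, disc centre by fit: disc end
    xy=q[:,:2]; mu=xy.mean(0); w,V=np.linalg.eigh(np.cov((xy-mu).T)); a=V[:,1]; a*=np.sign(a[1])
    t=(xy-mu)@a; s=(xy-mu)@np.array([-a[1],a[0]])
    print('axis',a,'t',np.percentile(t,[1,99]),'disc centre by end',mu+a*(np.percentile(t,99)-.029))
    wide=t>np.percentile(t,99)-.06
    print('disc bbox s',np.percentile(s[wide],[1,99]), 'centroid',xy[wide].mean(0))
    (cx,cy),r=cv2.minEnclosingCircle((xy[wide]*1000).astype(np.float32)); print(cx,cy,r)
E
```

```text
scene 0.12 149 [ 0.5874 -0.003   0.1257] [ 0.561  -0.0447  0.12  ] [0.6068 0.0154 0.1307]
scene 0.134 105 [ 0.5835 -0.0142  0.1391] [ 0.5699 -0.0445  0.1346] [0.5933 0.0063 0.1449]
scene 0.15 50 [ 0.5848 -0.0339  0.1665] [ 0.5766 -0.043   0.1501] [ 0.5896 -0.0279  0.1849]
fin 74 [ 0.502  -0.3122  0.0469] [ 0.4922 -0.3307  0.03  ] [ 0.5096 -0.2961  0.0546]
low 7
axis [-0.7022  0.712 ] t [-0.0117  0.0122] disc centre by end [ 0.5658 -0.1748]
disc bbox s [-0.0023  0.0076] centroid [ 0.554  -0.1628]
554.13818359375 -162.2430419921875 12.138771057128906
top 0.12 101 [ 0.5814 -0.0019  0.1259] [ 0.5613 -0.022   0.1202] [0.607  0.0167 0.1309]
top 0.134 74 [ 0.5837 -0.0096  0.1402] [ 0.5719 -0.0414  0.1344] [0.5944 0.0125 0.1444]
top 0.15 16 [ 0.5785 -0.0339  0.1714] [ 0.5754 -0.0395  0.1512] [ 0.5892 -0.0262  0.1857]
fin 47 [ 0.5009 -0.3089  0.0499] [ 0.4919 -0.3272  0.0335] [ 0.5089 -0.2928  0.0579]
low 53
axis [0.3542 0.9352] t [-0.1351  0.0285] disc centre by end [ 0.5476 -0.1836]
disc bbox s [-0.0148  0.0184] centroid [ 0.552  -0.1733]
544.8792114257812 -175.35877990722656 26.062870025634766
```

```bash
python3 - <<'E'
import numpy as np,cv2
from h import *
from scipy.optimize import least_squares
np.set_printoptions(precision=4,suppress=True)
for c in ['scene','top']:
    P=np.load(c+'P.npy'); z=P[...,2]
    reg=(P[...,0]>.46)&(P[...,0]<.62)&(P[...,1]<-.12)&(P[...,1]>-.36)
    m=(reg&(z>.005)).astype(np.uint8)
    n,l,s,_=cv2.connectedComponentsWithStats(m); print(s[1:,4])
    q=P[l==1+np.argmax(s[1:,4])]
    q=q[q[:,2]<.013][:,:2]
    # model: fit plate pose maximizing membership: disc r30 + tongue half 11 to 155
    def cost(p):
        a=np.array([np.sin(p[2]),np.cos(p[2])]) # +y dir
        r=q-p[:2]; t=-(r@a); sd=abs(r@np.array([a[1],-a[0]]))
        dd=np.hypot(r[:,0],r[:,1])-.03
        dt=np.maximum(np.maximum(sd-.011,0),np.maximum(t-.155,0))
        return np.maximum(np.minimum(dd,dt),0)
    # grid over disc: minimise outside; plus symmetric (centroid) term
    best=None
    for f in np.linspace(.2,.5,31):
      a=np.array([np.sin(f),np.cos(f)]);b=np.array([a[1],-a[0]])
      s_=q@b
      # lateral std of tongue & disc
      t_=q@a
      end=np.percentile(t_,99)
      disc=t_>end-.056; ton=(t_<end-.07)
      e=abs(np.median(s_[ton])-(np.percentile(s_[disc],2)+np.percentile(s_[disc],98))/2)+s_[ton].std()
      if best is None or e<best[0]: best=(e,f,(np.percentile(s_[disc],2)+np.percentile(s_[disc],98))/2,np.percentile(t_,99.5)-.03, np.ptp(s_[disc]),end-np.percentile(t_,1))
    e,f,sc,tc,wd,L=best
    a=np.array([np.sin(f),np.cos(f)]);b=np.array([a[1],-a[0]])
    dc=sc*b+tc*a
    print(c,'dir ang',f,'disc',dc,'width',wd,'len',L,'fin pred',dc-.138*a)
s=st(); R=Rn.from_quat(s['tcp_rot']).as_matrix(); print(R); print(arm.tip_extent)
E
```

```text
[600   1   1   1   1   1   1   1   1   2   2   2   1   1   1   1   1   1
   1   1   2   2   2   2   1   3   1   1   2   2   1   1   1   1   1   1
   1   2   2   1   1   1   1   2   1   1   1   1   1   1   1   2   2   1
   2   1   1   2   1   1   3   7   2   1   1   1   1   1   1   1   1   3
   1   1   1   1   1   1   6   1   1   2   2   1   1   1   1   1   2   1
   1   1   1   1   1   2   1   3   1   1   1   1   1   1   2   1   1   3
   1   1   1   1   1   1   5   1   1   1   1   1   2   1   1   1   1   1
   1   1   1   1   1   1   1   1   1]
scene dir ang 0.24000000000000002 disc [ 0.5361 -0.1824] width 0.06018467517410886 len 0.17267890300605113 fin pred [ 0.5033 -0.3164]
[  1   1   2   1   3   1   2   1   1   1   1   1   2   1   2   1   1   1
   1   1   1   1   1   2   1   2   2   1   4   3   4   1   1   1   5   1
   1   2   2   2   1   1   2   1   1   1   1   5   1   1   1   2   1   1
   1   3   3   1   1   1   1   1 481   1   1   1   1   1   2   2   2   1
   2   1   3   1   3   2   2   2   1   1   1   1   1   2   1   2   2   1
   1   1   2   1   1   1   1   2   2   2   2   1   1   1   1   1   1   1
   1   1   1   3   1   1   1   1   1   2   1   1   1   1   1   1   1   1
   1   1   1   3   1   2   3   1   1   1   1   1   1   1   1   1   3   1
   2   1   1   1   1   2   1   1   3   1   1   1   1   1   1   2   1   1]
top dir ang 0.26 disc [ 0.5369 -0.1731] width 0.0716383595031036 len 0.17141123163771396 fin pred [ 0.5015 -0.3065]
1.8 J [ 1.126  0.314 -0.047  1.21  -0.     1.571] P [0.2582 0.5416 0.2483] q [ 0.6897 -0.156   0.156  -0.6897] F [-0.31 -0.01  0.44] T [-0.02  0.05 -0.01] op 0.085
[[ 0.9027  0.      0.4303]
 [-0.4303 -0.      0.9027]
 [ 0.     -1.     -0.    ]]
0.017
```

```bash
cat > go.py <<'E'
from h import *
def go(x,y,z,yawdeg=None,verbose=True):
    """tool slide (cm)/turn to reach world tcp x,y,z, with tool z axis at yaw (deg), pointing down. From measured state."""
    s=arm.state(); R=Rn.from_quat(s['tcp_rot']).as_matrix()
    sl=R.T@(np.array([x,y,z])-s['tool_pos'])*100
    cur=np.degrees(np.arctan2(R[1,2],R[0,2]))
    out=['slide',np.round(sl,2).tolist()]
    if yawdeg is not None:
        a=np.radians(yawdeg); zz=np.array([np.cos(a),np.sin(a),0]); yy=np.array([0,0,-1.]); xx=np.cross(yy,zz)
        T=np.array([xx,yy,zz]).T
        out+=['turn',np.round(Rn.from_matrix(R.T@T).as_rotvec(),3).tolist()]
    print('yaw',round(cur,2),*out)
E
python3 - <<'E'
from go import *
go(.47,.29,.26,10)
E
```

```text
yaw 64.51 slide [29.95, -1.17, -13.6] turn [0.0, 0.951, 0.0]
```

>>> step_arm([
  {"slide":[29.5,-1.2,-15],"turn":[0,0.8,0],"hand":60},
  {"slide":[29.5,-1.2,-15],"turn":[0,0.8,0],"hand":60},
  {"slide":[29.5,-1.2,-15],"turn":[0,0.8,0],"hand":60},
  {"slide":[29.5,-1.2,-15],"turn":[0,0.8,0],"hand":60},
  {"slide":[29.5,-1.2,-15],"turn":[0,0.8,0],"hand":60},
  {"slide":[29.5,-1.2,-15],"turn":[0,0.8,0],"hand":60},
  {"slide":[29.5,-1.2,-15],"turn":[0,0.8,0],"hand":60},
  {"slide":[29.5,-1.2,-15],"turn":[0,0.8,0],"hand":60},
])

```text
time: 2.47
tool_pos: [0.4609, 0.2774, 0.2607]
tcp_rot: [-0.574, 0.413, -0.413, 0.574]
force: [0.3, -0.1, -0.2]
opening: 0.0516
```

```bash
python3 - <<'E'
from go import *
st()
go(.57,-.01,.27,-14.3)
E
```

```text
2.47 J [ 0.542  0.191 -0.177  1.202 -0.     1.789] P [0.4609 0.2774 0.2607] q [-0.5738  0.4128 -0.4131  0.5742] F [ 0.26 -0.06 -0.16] T [ 0.06 -0.   -0.03] op 0.0516
yaw 18.54 slide [30.71, -0.93, 1.21] turn [-0.001, 0.573, -0.0]
```

>>> step_arm([
  {"slide":[32,-1,1],"turn":[0,0.57,0],"hand":60},
  {"slide":[32,-1,1],"turn":[0,0.57,0],"hand":60},
  {"slide":[32,-1,1],"turn":[0,0.57,0],"hand":60},
  {"slide":[32,-1,1],"turn":[0,0.57,0],"hand":60},
  {"slide":[32,-1,1],"turn":[0,0.57,0],"hand":60},
  {"slide":[32,-1,1],"turn":[0,0.57,0],"hand":60},
  {"slide":[32,-1,1],"turn":[0,0.57,0],"hand":60},
  {"slide":[32,-1,1],"turn":[0,0.57,0],"hand":60},
])

```text
time: 3.13
tool_pos: [0.5727, -0.0241, 0.2706]
tcp_rot: [0.435, -0.557, 0.558, -0.435]
force: [0.5, 0.0, 0.1]
opening: 0.0512
```

```bash
python3 - <<'E'
from go import *
st()
d=snap('wrist','w1.png'); np.savez('w1.npz',**d)
print(-d['R'].T@d['t'])
go(.502,-.311,.12,-14.3)
E
```

```text
3.13 J [-4.200e-02  2.540e-01 -7.500e-02  1.240e+00 -1.000e-03  1.775e+00] P [ 0.5727 -0.0241  0.2706] q [ 0.4348 -0.5571  0.5581 -0.4349] F [0.53 0.01 0.08] T [ 0.06  0.07 -0.02] op 0.0512
[0.59050768 0.05031249 0.39556081]
yaw -14.28 slide [29.19, 15.14, -0.05] turn [-0.003, 0.0, 0.003]
```

View pics/w1.png

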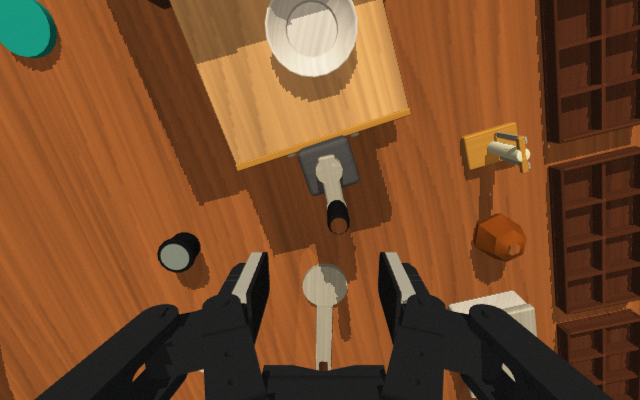

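The wrist picture shows the hub at (329,171), the knob at (338,217), the plate's disc at (325,287) with its tongue running down, and the leaf edge from (237,168) to (409,113). I'll measure from it.

```bash
cat > m2.py <<'E'
from h import *
import sys
np.set_printoptions(precision=4,suppress=True)
d=dict(np.load(sys.argv[1])); C=d['color'].astype(int)
H,W=d['depth'].shape; P=np.full((H,W,3),np.nan); m=d['depth']>0; P[m]=world(d,m); z=P[...,2]
def rep(n,mask):
    k,l,s,_=cv2.connectedComponentsWithStats(mask.astype(np.uint8)); 
    if k<2: print(n,'none'); return None
    q=P[l==1+np.argmax(s[1:,4])]; print(n,len(q),'mean',q.mean(0),'min',q.min(0),'max',q.max(0)); return q
near=(abs(P[...,0]-.58)<.07)&(abs(P[...,1]+.01)<.07)
rep('knobtop',near&(z>.176)&(z<.187)); rep('knob',near&(z>.15)&(z<.187))
q=rep('arm',near&(z>.134)&(z<.145))
print(cv2.minAreaRect((q[:,:2]*1000).astype(np.float32)))
# housing top
q=rep('housing',near&(z>.120)&(z<.131)); 
h=near&(z>.120)&(z<.146); k,l,s,_=cv2.connectedComponentsWithStats(h.astype(np.uint8)); q=P[l==1+np.argmax(s[1:,4])]; q=q[(q[:,2]<.131)]
print(cv2.minAreaRect((q[:,:2]*1000).astype(np.float32)))
q=rep('leaf',(abs(z-.1)<.006)&(P[...,1]>0)&(P[...,1]<.2)&(C[...,0]>C[...,2]+30))
print(cv2.minAreaRect((q[:,:2]*1000).astype(np.float32)))
# disc: pixels with height .006-.014
q=rep('plate',(z>.006)&(z<.014)&(P[...,1]<-.1)&(P[...,1]>-.36)&(abs(P[...,0]-.53)<.07)&(C.max(2)-C.min(2)<70))
if q is not None:
    for f in [0.22,.24,.26,.28]:
        a=np.array([np.sin(f),np.cos(f)]);b=np.array([a[1],-a[0]]); t=q[:,:2]@a; s=q[:,:2]@b
        end=np.percentile(t,99.7); D=t>end-.055; sc=(np.percentile(s[D],.5)+np.percentile(s[D],99.5))/2
        print(f,'tongue s by t',[round(float(np.median(s[(t>end-x-.01)&(t<end-x)])),4) for x in (.07,.08,.09,.1)],'disc sc',sc,'w',np.ptp(s[D]),'disc c',sc*b+(end-.03)*a)
    (cx,cy),r=cv2.minEnclosingCircle((q[t>end-.05][:,:2]*1000).astype(np.float32)); print('circle',cx,cy,r)
E
python3 m2.py w1.npz
```

```text
knobtop 146 mean [ 0.5813 -0.0293  0.1787] min [ 0.5735 -0.0387  0.176 ] max [ 0.5884 -0.0247  0.1818]
knob 374 mean [ 0.5814 -0.0277  0.1697] min [ 0.5729 -0.0387  0.15  ] max [ 0.5887 -0.0245  0.1818]
arm 978 mean [ 0.5818 -0.0081  0.1384] min [ 0.5714 -0.0315  0.134 ] max [0.5928 0.0095 0.1445]
((582.0928344726562, -10.999650955200195), (41.045467376708984, 21.31947135925293), 89.91495513916016)
housing 1700 mean [0.5824 0.0005 0.125 ] min [ 0.5592 -0.0234  0.1203] max [0.6048 0.0185 0.1298]
((581.8920288085938, -2.7142257690429688), (44.0212516784668, 40.25012969970703), 3.7319157123565674)
leaf 22753 mean [0.5658 0.0717 0.0996] min [0.4914 0.0099 0.0943] max [0.6604 0.1526 0.1044]
((575.9791259765625, 86.13687133789062), (160.53591918945312, 143.88722229003906), 3.8286092281341553)
plate 2404 mean [ 0.5274 -0.207   0.0089] min [ 0.4905 -0.3137  0.006 ] max [ 0.565  -0.1477  0.0138]
0.22 tongue s by t [0.5592, 0.5589, 0.5574, 0.5584] disc sc 0.5611467956456138 w 0.059199316123433765 disc c [ 0.5351 -0.1785]
0.24 tongue s by t [0.5611, 0.561, 0.561, 0.5609] disc sc 0.5621345690218803 w 0.05926169525949343 disc c [ 0.535  -0.1785]
0.26 tongue s by t [0.5629, 0.5629, 0.5631, 0.5632] disc sc 0.5628804579126638 w 0.05930502031099816 disc c [ 0.535  -0.1785]
0.28 tongue s by t [0.5644, 0.5645, 0.5637, 0.5653] disc sc 0.5634551069704018 w 0.05934357214846209 disc c [ 0.535  -0.1784]
circle 535.6218872070312 -177.7661895751953 30.217655181884766
```

>>> step_arm([
  {"slide":[29.3,10,-0.1],"turn":[0,0,0],"hand":60},
  {"slide":[29.3,12,-0.1],"turn":[0,0,0],"hand":60},
  {"slide":[29.3,14,-0.1],"turn":[0,0,0],"hand":60},
  {"slide":[29.3,15,-0.1],"turn":[0,0,0],"hand":60},
  {"slide":[29.3,15,-0.1],"turn":[0,0,0],"hand":60},
  {"slide":[29.3,15,-0.1],"turn":[0,0,0],"hand":60},
  {"slide":[29.3,15,-0.1],"turn":[0,0,0],"hand":60},
  {"slide":[29.3,15,-0.1],"turn":[0,0,0],"hand":60},
])

```text
time: 3.85
tool_pos: [0.4993, -0.3063, 0.1193]
tcp_rot: [0.435, -0.557, 0.557, -0.435]
force: [0.6, 0.2, -0.1]
opening: 0.0513
```

```bash
python3 - <<'E'
from go import *
st()
d=snap('wrist','w2.png'); np.savez('w2.npz',**d)
H,W=d['depth'].shape; P=np.full((H,W,3),np.nan); m=d['depth']>0; P[m]=world(d,m); z=P[...,2]
q=P[(z>.02)&(z<.056)&(abs(P[...,0]-.501)<.03)&(abs(P[...,1]+.312)<.035)]
print(len(q)); print(q.mean(0),q.min(0),q.max(0),cv2.minAreaRect((q[:,:2]*1000).astype(np.float32)))
go(.501,-.312,.034,-14.3)
E
```

```text
3.85 J [-0.55   0.368 -0.276  0.927 -0.     1.265] P [ 0.4993 -0.3063  0.1193] q [ 0.4354 -0.5571  0.5573 -0.4353] F [ 0.56  0.24 -0.05] T [-0.   -0.03  0.01] op 0.0513
1143
[ 0.50033472 -0.307098    0.04647781] [ 0.48967843 -0.327544    0.02005319] [ 0.50904686 -0.29327403  0.05120512] ((499.5059509277344, -310.32293701171875), (33.64287567138672, 11.981879234313965), 74.78656768798828)
yaw -14.25 slide [-0.01, 8.16, 0.54] turn [0.004, 0.001, 0.003]
```

View pics/w2.png

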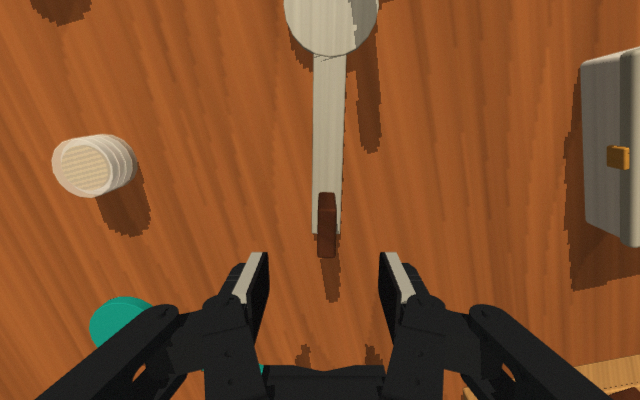

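The fin sits between the open jaws, with its top at about (327,225), and it measures 33.6 x 12 mm as it should. Now I'll descend and grip.

>>> step_arm([
  {"slide":[0.4,4,0.1],"turn":[0,0.017,0],"hand":50},
  {"slide":[0.4,8,0.1],"turn":[0,0.017,0],"hand":45},
  {"slide":[0.4,8.5,0.1],"turn":[0,0.017,0],"hand":45},
  {"slide":[0.4,8.5,0.1],"turn":[0,0.017,0],"hand":20},
  {"slide":[0.4,8.5,0.1],"turn":[0,0.017,0],"hand":0},
  {"slide":[0.4,8.5,0.1],"turn":[0,0.017,0],"hand":0},
  {"slide":[0.4,8.5,0.1],"turn":[0,0.017,0],"hand":0},
  {"slide":[0.4,8.5,0.1],"turn":[0,0.017,0],"hand":0},
])

```text
time: 4.57
tool_pos: [0.5014, -0.3094, 0.0372]
tcp_rot: [0.431, -0.56, 0.562, -0.431]
force: [0.8, -0.4, -0.8]
opening: 0.0111
```

```bash
python3 - <<'E'
from go import *
s=st()
p=s['tool_pos']; dx,dy=.582-.535,-.003+.1785
go(p[0]+dx,p[1]+dy,p[2])
E
```

```text
4.57 J [-0.553  0.456 -0.357  0.755 -0.     1.279] P [ 0.5014 -0.3094  0.0372] q [ 0.4305 -0.5597  0.5618 -0.4311] F [ 0.79 -0.4  -0.84] T [-0.21 -0.02 -0.07] op 0.0111
yaw -14.93 slide [-18.17, -0.02, 0.02]
```

>>> step_arm([
  {"slide":[-1,0,0],"turn":[0,0,0],"hand":0},
  {"slide":[-3.5,0,0],"turn":[0,0,0],"hand":0},
  {"slide":[-6.5,0,0],"turn":[0,0,0],"hand":0},
  {"slide":[-9.5,0,0],"turn":[0,0,0],"hand":0},
  {"slide":[-12.5,0,0],"turn":[0,0,0],"hand":0},
  {"slide":[-15,0,0],"turn":[0,0,0],"hand":0},
  {"slide":[-16.5,0,0],"turn":[0,0,0],"hand":0},
  {"slide":[-16.8,0,0],"turn":[0,0,0],"hand":0},
])

```text
time: 5.23
tool_pos: [0.545, -0.1447, 0.0369]
tcp_rot: [0.431, -0.559, 0.561, -0.432]
force: [-1.8, -4.5, 6.7]
opening: 0.0114
```

```bash
python3 - <<'E'
from go import *
s=st()
d=snap('wrist','w3.png'); np.savez('w3.npz',**d)
d=snap('scene','s3.png')
p=s['tool_pos']
go(.5014+.047,-.3094+.1755,p[2])
c=cv2.resize(d['color'][150:270,270:470],None,fx=4,fy=4,interpolation=cv2.INTER_CUBIC); cv2.imwrite('pics/s3z.png',c[:,:,::-1])
E
```

```text
5.23 J [-2.59e-01  4.17e-01 -4.20e-01  7.31e-01 -1.00e-03  1.57e+00] P [ 0.545  -0.1447  0.0369] q [ 0.4312 -0.5592  0.561  -0.4319] F [-1.83 -4.48  6.65] T [-0.84  0.58  0.02] op 0.0114
yaw -14.81 slide [-1.14, 0.0, 0.05]
```

View pics/w3.png

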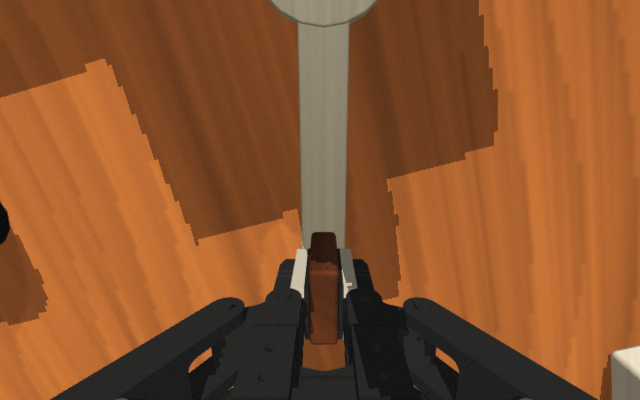

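View pics/s3z.png

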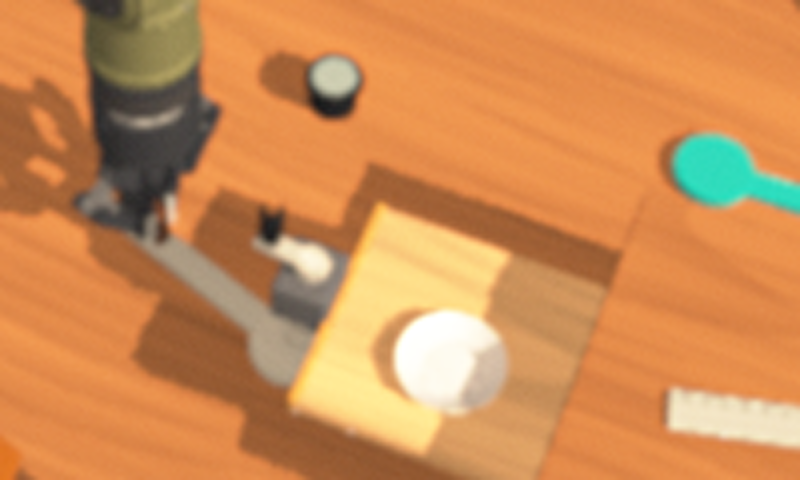

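```bash
cat > m3.py <<'E'
from h import *
import sys
from scipy.optimize import least_squares
np.set_printoptions(precision=4,suppress=True)
d=dict(np.load(sys.argv[1])); C=d['color'].astype(int)
H,W=d['depth'].shape; P=np.full((H,W,3),np.nan); m=d['depth']>0; P[m]=world(d,m); z=P[...,2]
mask=(z>.0045)&(z<.014)&(C.max(2)-C.min(2)<45)&(abs(P[...,0]-.57)<.09)&(abs(P[...,1]+.08)<.12)
k,l,s,_=cv2.connectedComponentsWithStats(mask.astype(np.uint8)); mm=l==1+np.argmax(s[1:,4])
q=P[mm]; xy=q[:,:2]; print(len(q),q.min(0),q.max(0))
# tongue: 8mm top; disc 10mm
ton=xy[(q[:,2]<.0095)]
f0=0.265
a=np.array([np.sin(f0),np.cos(f0)]);b=np.array([a[1],-a[0]])
t=xy@a; s=xy@b; 
bins=np.arange(t.min(),t.max(),.005)
rows=[]
for x in bins:
    k=(t>=x)&(t<x+.005)
    if k.sum()>20: rows.append((x+.0025,s[k].min(),s[k].max(),(s[k].min()+s[k].max())/2,np.ptp(s[k])))
print(np.array(rows))
E
python3 m3.py w3.npz
```

```text
12279 [ 0.5355 -0.1429  0.0045] [ 0.5953 -0.0266  0.0139]
[[0.0099 0.5523 0.5737 0.563  0.0214]
 [0.0149 0.5523 0.5739 0.5631 0.0216]
 [0.0199 0.5524 0.5738 0.5631 0.0214]
 [0.0249 0.5524 0.5738 0.5631 0.0214]
 [0.0299 0.552  0.5737 0.5629 0.0216]
 [0.0349 0.5521 0.5735 0.5628 0.0214]
 [0.0399 0.5522 0.5738 0.563  0.0216]
 [0.0449 0.5523 0.5738 0.563  0.0215]
 [0.0499 0.5519 0.5736 0.5628 0.0217]
 [0.0549 0.5518 0.5735 0.5626 0.0216]
 [0.0599 0.5519 0.5734 0.5626 0.0215]
 [0.0649 0.552  0.5732 0.5626 0.0212]
 [0.0699 0.5521 0.5735 0.5628 0.0214]
 [0.0749 0.5517 0.5734 0.5625 0.0217]
 [0.0799 0.5518 0.5733 0.5625 0.0215]
 [0.0849 0.5519 0.5732 0.5625 0.0213]
 [0.0899 0.5519 0.5734 0.5627 0.0215]
 [0.0949 0.5515 0.5732 0.5624 0.0217]
 [0.0999 0.5516 0.5731 0.5624 0.0215]
 [0.1049 0.5518 0.5734 0.5626 0.0216]
 [0.1099 0.5487 0.5763 0.5625 0.0276]
 [0.1149 0.5417 0.5827 0.5622 0.0411]
 [0.1199 0.54   0.5845 0.5622 0.0446]]
```

>>> step_arm([
  {"slide":[-0.5,0,0],"turn":[0,0,0],"hand":0},
  {"slide":[-1.05,0,0],"turn":[0,0,0],"hand":0},
  {"slide":[-1.05,0,0],"turn":[0,0,0],"hand":0},
  {"slide":[-1.05,0,0],"turn":[0,0,0],"hand":0},
])

```text
time: 5.67
tool_pos: [0.5474, -0.137, 0.0369]
tcp_rot: [0.43, -0.56, 0.562, -0.431]
force: [-0.8, -1.8, 7.3]
opening: 0.0109
```

```bash
python3 - <<'E'
from go import *
s=st()
d=snap('wrist','w4.png'); np.savez('w4.npz',**d)
E
python3 m3.py w4.npz | tail -4
```

```text
5.67 J [-0.245  0.417 -0.42   0.731 -0.     1.587] P [ 0.5474 -0.137   0.0369] q [ 0.4301 -0.56    0.5617 -0.4312] F [-0.75 -1.8   7.33] T [-0.14  0.21  0.02] op 0.0109
 [0.1131 0.5523 0.574  0.5631 0.0217]
 [0.1181 0.5488 0.5767 0.5628 0.0278]
 [0.1231 0.5424 0.5834 0.5629 0.0409]
 [0.1281 0.5408 0.5852 0.563  0.0444]]
```

>>> step_arm([
  {"slide":[-0.25,0,0],"turn":[0,0,0],"hand":0},
  {"slide":[-0.25,0,0],"turn":[0,0,0],"hand":0},
  {"slide":[-0.25,0,0],"turn":[0,0,0],"hand":0},
  {"slide":[-0.25,-0.2,0],"turn":[0,0,0],"hand":20},
  {"slide":[-0.25,-0.2,0],"turn":[0,0,0],"hand":45},
  {"slide":[-0.25,-0.2,0],"turn":[0,0,0],"hand":45},
  {"slide":[-0.25,-0.2,0],"turn":[0,0,0],"hand":45},
])

```text
time: 6.3
tool_pos: [0.5467, -0.1339, 0.0373]
tcp_rot: [-0.431, 0.561, -0.561, 0.431]
force: [-0.6, -0.2, 0.1]
opening: 0.0382
```

```bash
python3 - <<'E'
from go import *
s=st()
d=snap('wrist','w5.png'); np.savez('w5.npz',**d)
go(.547,-.15,.27,-14.8)
E
python3 m3.py w5.npz | tail -4
```

```text
6.3 J [-0.24   0.417 -0.419  0.735  0.     1.591] P [ 0.5467 -0.1339  0.0373] q [-0.4306  0.5609 -0.5607  0.4308] F [-0.56 -0.2   0.07] T [-0.   -0.04 -0.09] op 0.0382
yaw -14.95 slide [1.54, -23.28, 0.44] turn [0.0, -0.003, -0.0]
 [ 0.1119  0.5524  0.5739  0.5631  0.0215]
 [ 0.1169  0.552   0.5739  0.563   0.0218]
 [ 0.1219  0.5451  0.5807  0.5629  0.0356]
 [ 0.1269  0.5402  0.5855  0.5628  0.0452]]
```

View pics/w5.png

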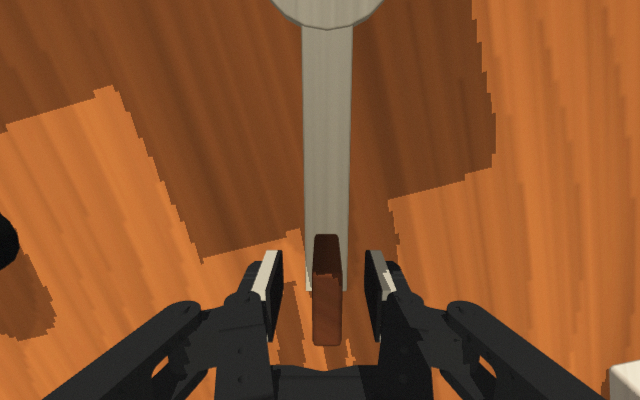

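The plate's disc is now about (0.582, -0.0036), within a millimetre of the jack axis, and the fin is released. I'll lift straight up and go to the knob.

>>> step_arm([
  {"slide":[0,-4,0],"turn":[0,0,0],"hand":45},
  {"slide":[0,-8,0],"turn":[0,0,0],"hand":45},
  {"slide":[0,-12,0],"turn":[0,0,0],"hand":45},
  {"slide":[0,-16,0],"turn":[0,0,0],"hand":45},
  {"slide":[0,-20,0],"turn":[0,0,0],"hand":45},
  {"slide":[0,-20,0],"turn":[0,0,0],"hand":45},
])

```text
time: 6.85
tool_pos: [0.5508, -0.1349, 0.2458]
tcp_rot: [0.428, -0.557, 0.564, -0.433]
force: [1.3, -0.8, 0.1]
opening: 0.0383
```

```bash
cat > m4.py <<'E'
from go import *
import sys
np.set_printoptions(precision=4,suppress=True)
s=st()
d=snap('wrist',sys.argv[1]+'.png'); np.savez(sys.argv[1]+'.npz',**d); C=d['color'].astype(int)
H,W=d['depth'].shape; P=np.full((H,W,3),np.nan); m=d['depth']>0; P[m]=world(d,m); z=P[...,2]
near=(abs(P[...,0]-.582)<.06)&(abs(P[...,1]+.003)<.06)
q=P[near&(z>.177)&(z<.186)]; print('top',len(q),q.mean(0),q.min(0),q.max(0))
if len(q)>20: print('circ',cv2.minEnclosingCircle((q[:,:2]*1000).astype(np.float32)))
q=P[near&(z>.15)&(z<.186)]; print('knob',len(q),q.mean(0),q.min(0),q.max(0))
q=P[near&(z>.12)&(z<.13)]; print('hous',len(q),cv2.minAreaRect((q[:,:2]*1000).astype(np.float32)))
E
python3 m4.py w6
```

```text
6.85 J [-0.24   0.242 -0.148  1.169  0.     1.592] P [ 0.5508 -0.1349  0.2458] q [ 0.4279 -0.5574  0.5642 -0.4335] F [ 1.3  -0.84  0.08] T [-0.01 -0.07 -0.02] op 0.0383
top 249 [ 0.5802 -0.0339  0.1789] [ 0.5731 -0.0404  0.177 ] [ 0.5882 -0.0254  0.1821]
circ ((580.6639404296875, -32.932777404785156), 7.576327323913574)
knob 421 [ 0.5795 -0.0354  0.174 ] [ 0.5728 -0.0407  0.1509] [ 0.5882 -0.0252  0.1821]
hous 1591 ((582.3543701171875, -7.157367706298828), (44.20588684082031, 31.504623413085938), 3.507103204727173)
```

View pics/w6.png

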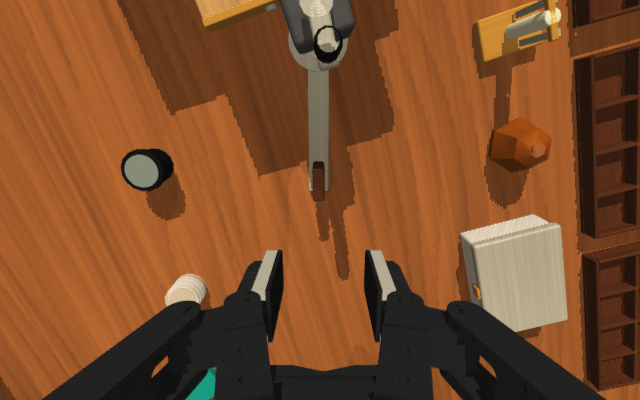

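The knob is at (327,43) in the wrist picture, world (0.581, -0.033), exactly 30 mm from the axis. The disc is visible under the jack.

>>> step_arm([
  {"slide":[-4,0,0.1],"turn":[0,0,0],"hand":45},
  {"slide":[-8,0,0.3],"turn":[0,0,0],"hand":45},
  {"slide":[-10.7,0,0.3],"turn":[0,0,0],"hand":45},
  {"slide":[-10.7,0,0.3],"turn":[0,0,0],"hand":45},
  {"slide":[-10.7,0,0.3],"turn":[0,0,0],"hand":45},
])

```text
time: 7.32
tool_pos: [0.5768, -0.03, 0.2358]
tcp_rot: [-0.432, 0.561, -0.56, 0.431]
force: [-0.3, -0.4, 0.2]
opening: 0.0387
```

```bash
python3 - <<'E'
from go import *
s=st()
go(.581,-.033,.165,-15)
E
```

```text
7.32 J [-0.052  0.278 -0.123  1.172 -0.     1.777] P [ 0.5768 -0.03    0.2358] q [-0.4322  0.5607 -0.5597  0.4308] F [-0.27 -0.42  0.16] T [-0.    0.06  0.02] op 0.0387
yaw -14.79 slide [0.17, 7.08, 0.5] turn [0.002, 0.004, 0.001]
```

>>> step_arm([
  {"slide":[0.2,3,0.5],"turn":[0,0,0],"hand":45},
  {"slide":[0.2,6,0.5],"turn":[0,0,0],"hand":45},
  {"slide":[0.2,7,0.5],"turn":[0,0,0],"hand":45},
  {"slide":[0.2,7,0.5],"turn":[0,0,0],"hand":45},
  {"slide":[0.2,7,0.5],"turn":[0,0,0],"hand":45},
])

```text
time: 7.73
tool_pos: [0.5809, -0.0353, 0.167]
tcp_rot: [-0.431, 0.561, -0.561, 0.43]
force: [0.2, 0.1, 0.1]
opening: 0.0386
```

```bash
python3 - <<'E'
from go import *
s=st()
go(.581,-.033,.165,-15)
snap('wrist','w7.png')
E
```

```text
7.73 J [-0.061  0.325 -0.22   1.027 -0.     1.772] P [ 0.5809 -0.0353  0.167 ] q [-0.4309  0.5614 -0.5606  0.4299] F [0.24 0.14 0.11] T [ 0.02 -0.04 -0.02] op 0.0386
yaw -15.01 slide [-0.23, 0.2, -0.05] turn [0.002, -0.0, 0.0]
```

View pics/w7.png

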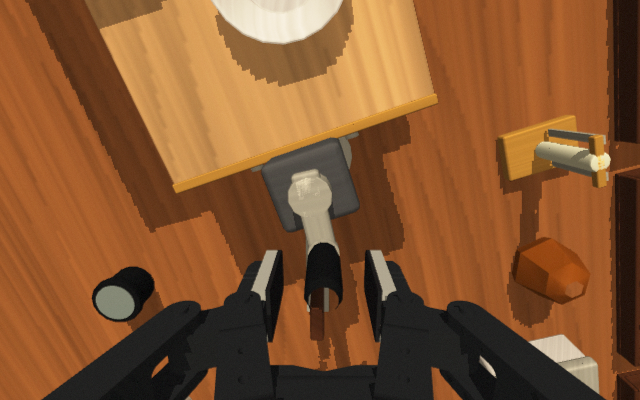

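The knob stands centred between the pads at (323,275). Closing.

>>> step_arm([
  {"slide":[-0.2,0.2,-0.05],"turn":[0,0,0],"hand":45},
  {"slide":[-0.2,0.2,-0.05],"turn":[0,0,0],"hand":20},
  {"slide":[-0.2,0.2,-0.05],"turn":[0,0,0],"hand":0},
  {"slide":[-0.2,0.2,-0.05],"turn":[0,0,0],"hand":0},
  {"slide":[-0.2,0.2,-0.05],"turn":[0,0,0],"hand":0},
  {"slide":[-0.2,0.2,-0.05],"turn":[0,0,0],"hand":0},
])

```text
time: 8.28
tool_pos: [0.5819, -0.0324, 0.1667]
tcp_rot: [0.43, -0.561, 0.561, -0.431]
force: [-2.1, 0.6, 6.5]
opening: 0.0142
```

```bash
python3 - <<'E'
from go import *
s=st()
E
```

```text
8.28 J [-0.056  0.325 -0.222  1.023  0.     1.776] P [ 0.5819 -0.0324  0.1667] q [ 0.4304 -0.5606  0.5609 -0.4311] F [-2.07  0.64  6.53] T [0.16 0.55 0.02] op 0.0142
```

```bash
cat > circ.py <<'E'
import numpy as np,sys,json
# usage: circ.py th0 step n [hold] [corr_x corr_y mm world, applied gradually] [r]
yaw=np.radians(-14.95)
Z=np.array([np.cos(yaw),np.sin(yaw)]); X=np.array([Z[1],-Z[0]])
def gen(th0,step,n,hold=0,corr=(0,0),r=30.,dz=0):
    u=lambda t:np.array([np.cos(t),np.sin(t)])*r
    out=[]
    for k in range(1,n+1):
        d=u(th0-step*k)-u(th0)+np.array(corr)*min(1,k/3)
        out.append({"slide":[round(float(d@X)/10,2),dz,round(float(d@Z)/10,2)],"turn":[0,0,0],"hand":0})
    out+= [out[-1]]*hold
    print(json.dumps(out)); print('end th',th0-step*n, 'tangent dir',np.round([np.sin(th0-step*n),-np.cos(th0-step*n)],3))
a=list(map(float,sys.argv[1:]))
gen(a[0],a[1],int(a[2]),int(a[3]) if len(a)>3 else 0,(a[4],a[5]) if len(a)>5 else (0,0))
E
python3 circ.py -1.574 0.12 7 1
```

```text
[{"slide": [0.07, 0, -0.35], "turn": [0, 0, 0], "hand": 0}, {"slide": [0.1, 0, -0.71], "turn": [0, 0, 0], "hand": 0}, {"slide": [0.08, 0, -1.07], "turn": [0, 0, 0], "hand": 0}, {"slide": [0.03, 0, -1.43], "turn": [0, 0, 0], "hand": 0}, {"slide": [-0.07, 0, -1.77], "turn": [0, 0, 0], "hand": 0}, {"slide": [-0.22, 0, -2.1], "turn": [0, 0, 0], "hand": 0}, {"slide": [-0.4, 0, -2.41], "turn": [0, 0, 0], "hand": 0}, {"slide": [-0.4, 0, -2.41], "turn": [0, 0, 0], "hand": 0}]
end th -2.414 tangent dir [-0.665  0.747]
```

>>> step_arm([
  {"slide":[0.07,-0.1,-0.35],"turn":[0,0,0],"hand":0},
  {"slide":[0.1,-0.1,-0.71],"turn":[0,0,0],"hand":0},
  {"slide":[0.08,-0.1,-1.07],"turn":[0,0,0],"hand":0},
  {"slide":[0.03,-0.1,-1.43],"turn":[0,0,0],"hand":0},
  {"slide":[-0.07,-0.1,-1.77],"turn":[0,0,0],"hand":0},
  {"slide":[-0.22,-0.1,-2.1],"turn":[0,0,0],"hand":0},
  {"slide":[-0.4,-0.1,-2.41],"turn":[0,0,0],"hand":0},
  {"slide":[-0.4,-0.1,-2.41],"turn":[0,0,0],"hand":0},
])

```text
time: 8.95
tool_pos: [0.5612, -0.0231, 0.167]
tcp_rot: [0.43, -0.559, 0.562, -0.431]
force: [5.3, -2.3, -5.4]
opening: 0.0143
```

```bash
cat > chk.py <<'E'
from h import *
import os,json
s=st(); p=np.array(s['tool_pos'][:2]); f=np.array(s['force'][:2])
C=np.array([.582,-.003])
v=p-C; r=np.hypot(*v); th=np.arctan2(v[1],v[0]); u=v/r; t=np.array([u[1],-u[0]])
print('r %.4f th %.3f  Ftan(resist) %.2f  Frad %.2f'%(r,th,-(f@t),f@u))
L=json.load(open('log.json')) if os.path.exists('log.json') else []
L.append([s['time'],*map(float,p),*map(float,f)]); json.dump(L,open('log.json','w'))
if len(L)>=4:
    A=np.array(L)[:,1:3]; M=np.c_[2*A,np.ones(len(A))]; x=np.linalg.lstsq(M,(A**2).sum(1),rcond=None)[0]
    print('fit centre',x[:2],'r',np.sqrt(x[2]+x[0]**2+x[1]**2))
E
python3 chk.py; python3 circ.py -2.414 0.15 7 1
```

```text
8.95 J [-0.04   0.284 -0.277  1.005 -0.002  1.792] P [ 0.5612 -0.0231  0.167 ] q [ 0.43   -0.5594  0.5623 -0.4313] F [ 5.31 -2.33 -5.35] T [-0.51 -1.05  0.01] op 0.0143
r 0.0289 th -2.373  Ftan(resist) 5.37  Frad -2.20
[{"slide": [-0.27, 0, -0.36], "turn": [0, 0, 0], "hand": 0}, {"slide": [-0.6, 0, -0.67], "turn": [0, 0, 0], "hand": 0}, {"slide": [-0.97, 0, -0.93], "turn": [0, 0, 0], "hand": 0}, {"slide": [-1.37, 0, -1.13], "turn": [0, 0, 0], "hand": 0}, {"slide": [-1.8, 0, -1.27], "turn": [0, 0, 0], "hand": 0}, {"slide": [-2.24, 0, -1.34], "turn": [0, 0, 0], "hand": 0}, {"slide": [-2.69, 0, -1.34], "turn": [0, 0, 0], "hand": 0}, {"slide": [-2.69, 0, -1.34], "turn": [0, 0, 0], "hand": 0}]
end th -3.4640000000000004 tangent dir [0.317 0.948]
```

>>> step_arm([
  {"slide":[-0.27,0.05,-0.36],"turn":[0,0,0],"hand":0},
  {"slide":[-0.6,0.05,-0.67],"turn":[0,0,0],"hand":0},
  {"slide":[-0.97,0.05,-0.93],"turn":[0,0,0],"hand":0},
  {"slide":[-1.37,0.05,-1.13],"turn":[0,0,0],"hand":0},
  {"slide":[-1.8,0.05,-1.27],"turn":[0,0,0],"hand":0},
  {"slide":[-2.24,0.05,-1.34],"turn":[0,0,0],"hand":0},
  {"slide":[-2.69,0.05,-1.34],"turn":[0,0,0],"hand":0},
  {"slide":[-2.69,0.05,-1.34],"turn":[0,0,0],"hand":0},
])

```text
time: 9.62
tool_pos: [0.5538, 0.0057, 0.1668]
tcp_rot: [0.431, -0.56, 0.562, -0.43]
force: [-1.5, -5.6, 3.5]
opening: 0.0138
```

```bash
python3 chk.py; python3 circ.py -3.464 0.15 7 1
```

```text
9.62 J [ 0.012  0.273 -0.293  1.004 -0.004  1.845] P [0.5538 0.0057 0.1668] q [ 0.431  -0.5595  0.5623 -0.4301] F [-1.48 -5.6   3.45] T [-1.09  0.08 -0.03] op 0.0138
r 0.0295 th 2.844  Ftan(resist) 5.79  Frad -0.22
[{"slide": [-0.45, 0, 0.06], "turn": [0, 0, 0], "hand": 0}, {"slide": [-0.88, 0, 0.19], "turn": [0, 0, 0], "hand": 0}, {"slide": [-1.28, 0, 0.38], "turn": [0, 0, 0], "hand": 0}, {"slide": [-1.66, 0, 0.63], "turn": [0, 0, 0], "hand": 0}, {"slide": [-1.99, 0, 0.93], "turn": [0, 0, 0], "hand": 0}, {"slide": [-2.28, 0, 1.28], "turn": [0, 0, 0], "hand": 0}, {"slide": [-2.5, 0, 1.66], "turn": [0, 0, 0], "hand": 0}, {"slide": [-2.5, 0, 1.66], "turn": [0, 0, 0], "hand": 0}]
end th -4.514 tangent dir [0.98  0.197]
```

>>> step_arm([
  {"slide":[-0.45,0,0.06],"turn":[0,0,0],"hand":0},
  {"slide":[-0.88,0,0.19],"turn":[0,0,0],"hand":0},
  {"slide":[-1.28,0,0.38],"turn":[0,0,0],"hand":0},
  {"slide":[-1.66,0,0.63],"turn":[0,0,0],"hand":0},
  {"slide":[-1.99,0,0.93],"turn":[0,0,0],"hand":0},
  {"slide":[-2.28,0,1.28],"turn":[0,0,0],"hand":0},
  {"slide":[-2.5,0,1.66],"turn":[0,0,0],"hand":0},
  {"slide":[-2.5,0,1.66],"turn":[0,0,0],"hand":0},
])

```text
time: 10.28
tool_pos: [0.5751, 0.0268, 0.1666]
tcp_rot: [-0.431, 0.561, -0.561, 0.43]
force: [-6.2, -0.6, 6.7]
opening: 0.0143
```

```bash
python3 chk.py; python3 circ.py -4.514 0.15 7 1
```

```text
10.28 J [ 0.047  0.314 -0.237  1.021 -0.     1.878] P [0.5751 0.0268 0.1666] q [-0.4312  0.5609 -0.5606  0.4302] F [-6.22 -0.63  6.73] T [-0.14  0.99 -0.01] op 0.0143
r 0.0306 th 1.800  Ftan(resist) 6.20  Frad 0.80
[{"slide": [-0.17, 0, 0.42], "turn": [0, 0, 0], "hand": 0}, {"slide": [-0.27, 0, 0.85], "turn": [0, 0, 0], "hand": 0}, {"slide": [-0.31, 0, 1.3], "turn": [0, 0, 0], "hand": 0}, {"slide": [-0.28, 0, 1.75], "turn": [0, 0, 0], "hand": 0}, {"slide": [-0.19, 0, 2.19], "turn": [0, 0, 0], "hand": 0}, {"slide": [-0.02, 0, 2.61], "turn": [0, 0, 0], "hand": 0}, {"slide": [0.2, 0, 3.0], "turn": [0, 0, 0], "hand": 0}, {"slide": [0.2, 0, 3.0], "turn": [0, 0, 0], "hand": 0}]
end th -5.564 tangent dir [ 0.659 -0.752]
```

>>> step_arm([
  {"slide":[-0.17,-0.05,0.42],"turn":[0,0,0],"hand":0},
  {"slide":[-0.27,-0.05,0.85],"turn":[0,0,0],"hand":0},
  {"slide":[-0.31,-0.05,1.3],"turn":[0,0,0],"hand":0},
  {"slide":[-0.28,-0.05,1.75],"turn":[0,0,0],"hand":0},
  {"slide":[-0.19,-0.05,2.19],"turn":[0,0,0],"hand":0},
  {"slide":[-0.02,-0.05,2.61],"turn":[0,0,0],"hand":0},
  {"slide":[0.2,-0.05,3.0],"turn":[0,0,0],"hand":0},
  {"slide":[0.2,-0.05,3.0],"turn":[0,0,0],"hand":0},
])

```text
time: 10.95
tool_pos: [0.6041, 0.0188, 0.1668]
tcp_rot: [-0.43, 0.562, -0.559, 0.432]
force: [-2.3, 5.4, 1.8]
opening: 0.0139
```

```bash
python3 chk.py; python3 circ.py -5.564 0.1 3 1
```

```text
10.95 J [ 0.029  0.364 -0.165  1.042  0.004  1.86 ] P [0.6041 0.0188 0.1668] q [-0.4304  0.5618 -0.5594  0.4316] F [-2.28  5.36  1.75] T [ 1.07  0.36 -0.  ] op 0.0139
r 0.0310 th 0.779  Ftan(resist) 5.41  Frad 2.14
fit centre [ 0.58267358 -0.00219412] r 0.029954408522535662
[{"slide": [0.18, 0, 0.24], "turn": [0, 0, 0], "hand": 0}, {"slide": [0.38, 0, 0.46], "turn": [0, 0, 0], "hand": 0}, {"slide": [0.61, 0, 0.66], "turn": [0, 0, 0], "hand": 0}, {"slide": [0.61, 0, 0.66], "turn": [0, 0, 0], "hand": 0}]
end th -5.864 tangent dir [ 0.407 -0.913]
```

>>> step_arm([
  {"slide":[0.18,0,0.24],"turn":[0,0,0],"hand":0},
  {"slide":[0.38,0,0.46],"turn":[0,0,0],"hand":0},
  {"slide":[0.61,0,0.66],"turn":[0,0,0],"hand":0},
  {"slide":[0.61,0,0.66],"turn":[0,0,0],"hand":0},
])

```text
time: 11.28
tool_pos: [0.6092, 0.0117, 0.1669]
tcp_rot: [-0.43, 0.562, -0.559, 0.432]
force: [-0.3, 6.0, 0.6]
opening: 0.0141
```

```bash
sed -i 's/C=np.array.*/C=np.array([.5826,-.0023])/' chk.py; python3 chk.py; python3 circ.py -5.864 0.1 3 1
```

```text
11.28 J [ 0.017  0.373 -0.153  1.045  0.005  1.847] P [0.6092 0.0117 0.1669] q [-0.43    0.5617 -0.5593  0.4322] F [-0.28  5.96  0.65] T [ 1.39  0.06 -0.04] op 0.0141
r 0.0301 th 0.483  Ftan(resist) 5.41  Frad 2.52
fit centre [ 0.58268356 -0.00219856] r 0.029961448503461118
[{"slide": [0.24, 0, 0.18], "turn": [0, 0, 0], "hand": 0}, {"slide": [0.5, 0, 0.33], "turn": [0, 0, 0], "hand": 0}, {"slide": [0.77, 0, 0.45], "turn": [0, 0, 0], "hand": 0}, {"slide": [0.77, 0, 0.45], "turn": [0, 0, 0], "hand": 0}]
end th -6.164 tangent dir [ 0.119 -0.993]
```

>>> step_arm([
  {"slide":[0.24,0,0.18],"turn":[0,0,0],"hand":0},
  {"slide":[0.5,0,0.33],"turn":[0,0,0],"hand":0},
  {"slide":[0.77,0,0.45],"turn":[0,0,0],"hand":0},
  {"slide":[0.77,0,0.45],"turn":[0,0,0],"hand":0},
])

```text
time: 11.62
tool_pos: [0.6122, 0.0031, 0.1669]
tcp_rot: [-0.43, 0.561, -0.56, 0.433]
force: [0.5, 7.1, -0.6]
opening: 0.0142
```

```bash
python3 chk.py; python3 circ.py -6.164 0.1 3 1
```

```text
11.62 J [ 0.003  0.377 -0.147  1.045  0.005  1.833] P [0.6122 0.0031 0.1669] q [-0.4296  0.5615 -0.5596  0.4325] F [ 0.55  7.06 -0.63] T [ 1.35 -0.33 -0.01] op 0.0142
r 0.0301 th 0.180  Ftan(resist) 6.85  Frad 1.80
fit centre [ 0.58269941 -0.0022115 ] r 0.0299727543153751
[{"slide": [0.28, 0, 0.1], "turn": [0, 0, 0], "hand": 0}, {"slide": [0.58, 0, 0.17], "turn": [0, 0, 0], "hand": 0}, {"slide": [0.87, 0, 0.2], "turn": [0, 0, 0], "hand": 0}, {"slide": [0.87, 0, 0.2], "turn": [0, 0, 0], "hand": 0}]
end th -6.4639999999999995 tangent dir [-0.18  -0.984]
```

>>> step_arm([
  {"slide":[0.28,0,0.1],"turn":[0,0,0],"hand":0},
  {"slide":[0.58,0,0.17],"turn":[0,0,0],"hand":0},
  {"slide":[0.58,0,0.17],"turn":[0,0,0],"hand":0},
])

```text
time: 11.87
tool_pos: [0.6127, -0.0031, 0.1669]
tcp_rot: [-0.429, 0.561, -0.56, 0.433]
force: [2.1, 7.4, -1.4]
opening: 0.0141
```

```bash
python3 chk.py; python3 circ.py -6.364 0.1 3 1
```

```text
11.87 J [-0.007  0.377 -0.146  1.045  0.004  1.823] P [ 0.6127 -0.0031  0.1669] q [-0.4295  0.5613 -0.5598  0.4326] F [ 2.07  7.37 -1.42] T [ 1.27 -0.56 -0.07] op 0.0141
r 0.0301 th -0.025  Ftan(resist) 7.42  Frad 1.89
fit centre [ 0.58270663 -0.00221987] r 0.029978205614806522
[{"slide": [0.3, 0, 0.04], "turn": [0, 0, 0], "hand": 0}, {"slide": [0.6, 0, 0.05], "turn": [0, 0, 0], "hand": 0}, {"slide": [0.9, 0, 0.03], "turn": [0, 0, 0], "hand": 0}, {"slide": [0.9, 0, 0.03], "turn": [0, 0, 0], "hand": 0}]
end th -6.664 tangent dir [-0.372 -0.928]
```

>>> step_arm([
  {"slide":[0.3,0,0.04],"turn":[0,0,0],"hand":0},
  {"slide":[0.6,0,0.05],"turn":[0,0,0],"hand":0},
  {"slide":[0.6,0,0.05],"turn":[0,0,0],"hand":0},
])

```text
time: 12.12
tool_pos: [0.6119, -0.0092, 0.1669]
tcp_rot: [-0.429, 0.561, -0.56, 0.433]
force: [2.4, 5.5, -3.1]
opening: 0.0138
```

```bash
python3 chk.py; python3 circ.py -6.564 0.1 3 1
```

```text
12.12 J [-0.017  0.375 -0.149  1.044  0.004  1.814] P [ 0.6119 -0.0092  0.1669] q [-0.4294  0.561  -0.5601  0.4327] F [ 2.37  5.47 -3.11] T [ 1.16 -0.81 -0.01] op 0.0138
r 0.0301 th -0.230  Ftan(resist) 5.87  Frad 1.05
fit centre [ 0.58271125 -0.0022275 ] r 0.029982134177830636
[{"slide": [0.3, 0, -0.02], "turn": [0, 0, 0], "hand": 0}, {"slide": [0.59, 0, -0.07], "turn": [0, 0, 0], "hand": 0}, {"slide": [0.88, 0, -0.15], "turn": [0, 0, 0], "hand": 0}, {"slide": [0.88, 0, -0.15], "turn": [0, 0, 0], "hand": 0}]
end th -6.864 tangent dir [-0.549 -0.836]
```

>>> step_arm([
  {"slide":[0.3,0.03,-0.02],"turn":[0,0,0],"hand":0},
  {"slide":[0.59,0.03,-0.07],"turn":[0,0,0],"hand":0},
  {"slide":[0.88,0.03,-0.15],"turn":[0,0,0],"hand":0},
  {"slide":[0.88,0.03,-0.15],"turn":[0,0,0],"hand":0},
])

```text
time: 12.45
tool_pos: [0.6086, -0.0176, 0.1669]
tcp_rot: [-0.429, 0.561, -0.56, 0.433]
force: [3.6, 4.8, -1.7]
opening: 0.0144
```

```bash
python3 chk.py; python3 circ.py -6.864 0.1 3 1
```

```text
12.45 J [-0.031  0.369 -0.158  1.04   0.003  1.8  ] P [ 0.6086 -0.0176  0.1669] q [-0.4292  0.5607 -0.5605  0.4327] F [ 3.57  4.81 -1.68] T [ 1.04 -0.91 -0.02] op 0.0144
r 0.0302 th -0.533  Ftan(resist) 5.96  Frad 0.64
fit centre [ 0.58272162 -0.00225739] r 0.029994466713117084
[{"slide": [0.28, 0, -0.11], "turn": [0, 0, 0], "hand": 0}, {"slide": [0.55, 0, -0.24], "turn": [0, 0, 0], "hand": 0}, {"slide": [0.8, 0, -0.41], "turn": [0, 0, 0], "hand": 0}, {"slide": [0.8, 0, -0.41], "turn": [0, 0, 0], "hand": 0}]
end th -7.164 tangent dir [-0.771 -0.637]
```

>>> step_arm([
  {"slide":[0.28,0,-0.11],"turn":[0,0,0],"hand":0},
  {"slide":[0.55,0,-0.24],"turn":[0,0,0],"hand":0},
  {"slide":[0.8,0,-0.41],"turn":[0,0,0],"hand":0},
  {"slide":[0.8,0,-0.41],"turn":[0,0,0],"hand":0},
])

```text
time: 12.78
tool_pos: [0.6028, -0.0246, 0.1669]
tcp_rot: [0.429, -0.56, 0.561, -0.433]
force: [5.4, 3.8, -3.3]
opening: 0.0142
```

```bash
python3 chk.py; python3 circ.py -7.164 0.1 3 1
```

```text
12.78 J [-0.042  0.359 -0.173  1.035  0.003  1.789] P [ 0.6028 -0.0246  0.1669] q [ 0.4292 -0.5604  0.5609 -0.4327] F [ 5.44  3.77 -3.26] T [ 0.78 -1.08  0.01] op 0.0142
r 0.0301 th -0.836  Ftan(resist) 6.57  Frad 0.85
fit centre [ 0.58272397 -0.00227354] r 0.03000053670258382
[{"slide": [0.24, 0, -0.19], "turn": [0, 0, 0], "hand": 0}, {"slide": [0.45, 0, -0.39], "turn": [0, 0, 0], "hand": 0}, {"slide": [0.64, 0, -0.62], "turn": [0, 0, 0], "hand": 0}, {"slide": [0.64, 0, -0.62], "turn": [0, 0, 0], "hand": 0}]
end th -7.4639999999999995 tangent dir [-0.925 -0.38 ]
```

>>> step_arm([
  {"slide":[0.24,0,-0.19],"turn":[0,0,0],"hand":0},
  {"slide":[0.45,0,-0.39],"turn":[0,0,0],"hand":0},
  {"slide":[0.64,0,-0.62],"turn":[0,0,0],"hand":0},
  {"slide":[0.64,0,-0.62],"turn":[0,0,0],"hand":0},
])

```text
time: 13.12
tool_pos: [0.5953, -0.0295, 0.1669]
tcp_rot: [0.429, -0.56, 0.561, -0.433]
force: [5.8, 2.9, -4.0]
opening: 0.0142
```

```bash
python3 chk.py; python3 circ.py -7.464 0.1 3 1
```

```text
13.12 J [-0.051  0.345 -0.192  1.029  0.002  1.78 ] P [ 0.5953 -0.0295  0.1669] q [ 0.4292 -0.5601  0.5612 -0.4325] F [ 5.76  2.95 -4.  ] T [ 0.5  -1.13  0.04] op 0.0142
r 0.0300 th -1.136  Ftan(resist) 6.47  Frad -0.24
fit centre [ 0.58272376 -0.00227799] r 0.03000223670182053
[{"slide": [0.17, 0, -0.25], "turn": [0, 0, 0], "hand": 0}, {"slide": [0.31, 0, -0.51], "turn": [0, 0, 0], "hand": 0}, {"slide": [0.43, 0, -0.79], "turn": [0, 0, 0], "hand": 0}, {"slide": [0.43, 0, -0.79], "turn": [0, 0, 0], "hand": 0}]
end th -7.764 tangent dir [-0.996 -0.09 ]
```

>>> step_arm([
  {"slide":[0.17,0.03,-0.25],"turn":[0,0,0],"hand":0},
  {"slide":[0.31,0.03,-0.51],"turn":[0,0,0],"hand":0},
  {"slide":[0.43,0.03,-0.79],"turn":[0,0,0],"hand":0},
  {"slide":[0.43,0.03,-0.79],"turn":[0,0,0],"hand":0},
])

```text
time: 13.45
tool_pos: [0.5869, -0.032, 0.1669]
tcp_rot: [0.429, -0.56, 0.562, -0.433]
force: [6.5, 2.2, -3.6]
opening: 0.0144
```

```bash
python3 chk.py; python3 circ.py -7.764 0.1 3 1
```

```text
13.45 J [-5.500e-02  3.300e-01 -2.140e-01  1.021e+00  1.000e-03  1.776e+00] P [ 0.5869 -0.032   0.1669] q [ 0.4291 -0.5598  0.5616 -0.4325] F [ 6.52  2.21 -3.56] T [ 0.28 -1.27  0.03] op 0.0144
r 0.0300 th -1.429  Ftan(resist) 6.77  Frad -1.27
fit centre [ 0.58272247 -0.00228278] r 0.03000430913965855
[{"slide": [0.09, 0, -0.29], "turn": [0, 0, 0], "hand": 0}, {"slide": [0.15, 0, -0.58], "turn": [0, 0, 0], "hand": 0}, {"slide": [0.18, 0, -0.88], "turn": [0, 0, 0], "hand": 0}, {"slide": [0.18, 0, -0.88], "turn": [0, 0, 0], "hand": 0}]
end th -8.064 tangent dir [-0.978  0.208]
```

>>> step_arm([
  {"slide":[0.09,0,-0.29],"turn":[0,0,0],"hand":0},
  {"slide":[0.15,0,-0.58],"turn":[0,0,0],"hand":0},
  {"slide":[0.18,0,-0.88],"turn":[0,0,0],"hand":0},
  {"slide":[0.18,0,-0.88],"turn":[0,0,0],"hand":0},
])

```text
time: 13.78
tool_pos: [0.5779, -0.0319, 0.1669]
tcp_rot: [0.429, -0.56, 0.562, -0.432]
force: [5.7, -0.8, -2.4]
opening: 0.0143
```

```bash
python3 chk.py; python3 circ.py -8.064 0.1 3 1
```

```text
13.78 J [-0.055  0.314 -0.237  1.015  0.     1.776] P [ 0.5779 -0.0319  0.1669] q [ 0.4293 -0.5595  0.562  -0.4323] F [ 5.69 -0.81 -2.39] T [ 0.05 -1.27  0.06] op 0.0143
r 0.0300 th -1.727  Ftan(resist) 5.75  Frad -0.08
fit centre [ 0.58272307 -0.00228176] r 0.03000373877161092
[{"slide": [0.0, 0, -0.3], "turn": [0, 0, 0], "hand": 0}, {"slide": [-0.03, 0, -0.6], "turn": [0, 0, 0], "hand": 0}, {"slide": [-0.09, 0, -0.89], "turn": [0, 0, 0], "hand": 0}, {"slide": [-0.09, 0, -0.89], "turn": [0, 0, 0], "hand": 0}]
end th -8.364 tangent dir [-0.873  0.488]
```

>>> step_arm([
  {"slide":[0,0,-0.3],"turn":[0,0,0],"hand":0},
  {"slide":[-0.03,0,-0.6],"turn":[0,0,0],"hand":0},
  {"slide":[-0.09,0,-0.89],"turn":[0,0,0],"hand":0},
  {"slide":[-0.09,0,-0.89],"turn":[0,0,0],"hand":0},
])

```text
time: 14.12
tool_pos: [0.5706, -0.0296, 0.167]
tcp_rot: [0.429, -0.559, 0.563, -0.432]
force: [8.7, -3.0, -5.1]
opening: 0.0142
```

```bash
python3 chk.py; python3 circ.py -8.364 0.1 3 1
```

```text
14.12 J [-0.051  0.299 -0.257  1.008 -0.002  1.781] P [ 0.5706 -0.0296  0.167 ] q [ 0.4291 -0.5586  0.563  -0.4322] F [ 8.74 -2.99 -5.13] T [-0.66 -1.86 -0.02] op 0.0142
r 0.0298 th -1.985  Ftan(resist) 9.21  Frad -0.78
fit centre [ 0.582733   -0.00227213] r 0.02999612342010613
[{"slide": [-0.09, 0, -0.29], "turn": [0, 0, 0], "hand": 0}, {"slide": [-0.2, 0, -0.56], "turn": [0, 0, 0], "hand": 0}, {"slide": [-0.35, 0, -0.83], "turn": [0, 0, 0], "hand": 0}, {"slide": [-0.35, 0, -0.83], "turn": [0, 0, 0], "hand": 0}]
end th -8.664000000000001 tangent dir [-0.689  0.724]
```

The load rose to 9.2 N against about 6.1 N running free, so the foot has met the plate. I'll continue with small steps.

```bash
python3 circ.py -8.364 0.05 3 1
```

```text
[{"slide": [-0.04, 0, -0.14], "turn": [0, 0, 0], "hand": 0}, {"slide": [-0.09, 0, -0.29], "turn": [0, 0, 0], "hand": 0}, {"slide": [-0.14, 0, -0.43], "turn": [0, 0, 0], "hand": 0}, {"slide": [-0.14, 0, -0.43], "turn": [0, 0, 0], "hand": 0}]
end th -8.514000000000001 tangent dir [-0.79   0.613]
```

>>> step_arm([
  {"slide":[0,0,0],"turn":[0,0,0],"hand":0},
])

```text
time: 14.2
tool_pos: [0.5706, -0.0296, 0.167]
tcp_rot: [0.429, -0.559, 0.563, -0.432]
force: [9.0, -2.8, -4.9]
opening: 0.0145
```

```bash
python3 chk.py
```

```text
14.2 J [-0.051  0.299 -0.257  1.008 -0.002  1.781] P [ 0.5706 -0.0296  0.167 ] q [ 0.4291 -0.5588  0.5629 -0.4321] F [ 8.95 -2.79 -4.9 ] T [-0.64 -1.91  0.02] op 0.0145
r 0.0299 th -1.986  Ftan(resist) 9.32  Frad -1.06
fit centre [ 0.58273823 -0.00226706] r 0.02999211474507309
```

>>> step_arm([
  {"slide":[-0.04,0,-0.14],"turn":[0,0,0],"hand":0},
  {"slide":[-0.09,0,-0.29],"turn":[0,0,0],"hand":0},
  {"slide":[-0.09,0,-0.29],"turn":[0,0,0],"hand":0},
])

```text
time: 14.45
tool_pos: [0.5686, -0.0286, 0.167]
tcp_rot: [0.429, -0.558, 0.564, -0.432]
force: [11.8, -5.1, -6.8]
opening: 0.0142
```

```bash
python3 chk.py; python3 circ.py -8.464 0.05 3 1
```

```text
14.45 J [-0.049  0.295 -0.263  1.005 -0.003  1.784] P [ 0.5686 -0.0286  0.167 ] q [ 0.429  -0.5582  0.5637 -0.432 ] F [11.8  -5.07 -6.81] T [-1.07 -2.35 -0.02] op 0.0142
r 0.0298 th -2.058  Ftan(resist) 12.80  Frad -1.05
fit centre [ 0.58274543 -0.0022615 ] r 0.029986881980966048
[{"slide": [-0.05, 0, -0.14], "turn": [0, 0, 0], "hand": 0}, {"slide": [-0.12, 0, -0.28], "turn": [0, 0, 0], "hand": 0}, {"slide": [-0.18, 0, -0.41], "turn": [0, 0, 0], "hand": 0}, {"slide": [-0.18, 0, -0.41], "turn": [0, 0, 0], "hand": 0}]
end th -8.614 tangent dir [-0.725  0.689]
```

>>> step_arm([
  {"slide":[0,0,0],"turn":[0,0,0],"hand":0},
  {"slide":[0,0,0],"turn":[0,0,0],"hand":0},
  {"slide":[0,0,0],"turn":[0,0,0],"hand":0},
])

```text
time: 14.7
tool_pos: [0.5687, -0.0287, 0.167]
tcp_rot: [0.429, -0.558, 0.564, -0.432]
force: [11.3, -4.8, -6.9]
opening: 0.0142
```

```bash
python3 chk.py
```

```text
14.7 J [-0.049  0.295 -0.262  1.005 -0.003  1.784] P [ 0.5687 -0.0287  0.167 ] q [ 0.429  -0.5583  0.5636 -0.432 ] F [11.31 -4.84 -6.93] T [-1.07 -2.34  0.05] op 0.0142
r 0.0298 th -2.057  Ftan(resist) 12.26  Frad -1.01
fit centre [ 0.5827499  -0.00225804] r 0.029983631804482207
```

The load is now 12.3 N, about twice the free value, so I stop winding. I'll relax the tangential load and then open.

>>> step_arm([
  {"slide":[0.04,0,0.15],"turn":[0,0,0],"hand":0},
  {"slide":[0.09,0,0.28],"turn":[0,0,0],"hand":0},
  {"slide":[0.09,0,0.28],"turn":[0,0,0],"hand":0},
])

```text
time: 14.95
tool_pos: [0.5689, -0.029, 0.1668]
tcp_rot: [0.43, -0.56, 0.562, -0.432]
force: [5.3, -0.6, 0.3]
opening: 0.0144
```

```bash
python3 chk.py
```

```text
14.95 J [-0.051  0.299 -0.257  1.011 -0.     1.781] P [ 0.5689 -0.029   0.1668] q [ 0.4297 -0.56    0.5617 -0.4316] F [ 5.31 -0.59  0.32] T [-0.15 -1.2  -0.01] op 0.0144
r 0.0300 th -2.045  Ftan(resist) 4.99  Frad -1.91
fit centre [ 0.58274384 -0.00226301] r 0.029988053856930905
```

>>> step_arm([
  {"slide":[0.03,0,0.12],"turn":[0,0,0],"hand":0},
  {"slide":[0.03,0,0.12],"turn":[0,0,0],"hand":20},
  {"slide":[0.03,0,0.12],"turn":[0,0,0],"hand":45},
  {"slide":[0.03,0,0.12],"turn":[0,0,0],"hand":45},
  {"slide":[0.03,0,0.12],"turn":[0,0,0],"hand":45},
])

```text
time: 15.37
tool_pos: [0.5672, -0.0293, 0.1652]
tcp_rot: [-0.431, 0.561, -0.56, 0.43]
force: [0.2, 0.3, 0.0]
opening: 0.0386
```

```bash
python3 chk.py; python3 -c "
from h import *
snap('wrist','w8.png')"
```

```text
15.37 J [-0.052  0.302 -0.258  1.013 -0.     1.78 ] P [ 0.5672 -0.0293  0.1652] q [-0.4312  0.5612 -0.5604  0.4302] F [0.19 0.32 0.  ] T [-0.03  0.03  0.04] op 0.0386
r 0.0311 th -2.089  Ftan(resist) 0.00  Frad -0.37
fit centre [ 0.58266904 -0.00231653] r 0.030038130962836262
```

View pics/w8.png

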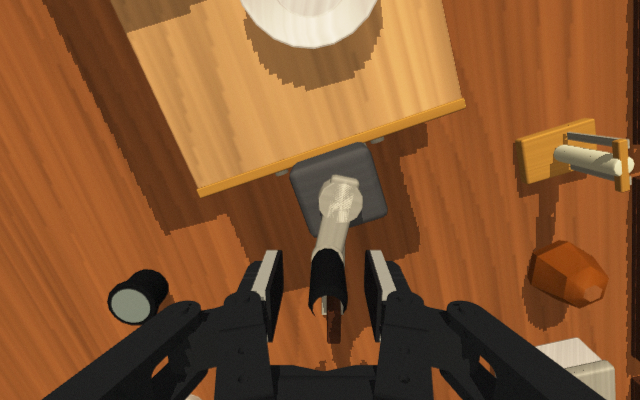

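The knob stands free between the open pads at (328,280). I'll lift away and check the whole scene.

>>> step_arm([
  {"slide":[0,-2,0],"turn":[0,0,0],"hand":45},
  {"slide":[0,-5,0],"turn":[0,0,0],"hand":45},
  {"slide":[0,-8,0],"turn":[0,0,0],"hand":45},
  {"slide":[4,-11,0],"turn":[0,0,0],"hand":45},
  {"slide":[8,-11,0],"turn":[0,0,0],"hand":45},
  {"slide":[10,-11,0],"turn":[0,0,0],"hand":45},
  {"slide":[10,-11,0],"turn":[0,0,0],"hand":45},
])

```text
time: 16.0
tool_pos: [0.5413, -0.1298, 0.2766]
tcp_rot: [0.43, -0.561, 0.562, -0.429]
force: [0.2, 0.1, 0.3]
opening: 0.0384
```

```bash
python3 m4.py w9; python3 - <<'E'
from h import *
for c in ['scene','top']:
    d=snap(c,c+'9.png')
    for n in ['dish','loupe','quartz','tweezer_stand','tin','capsules','rule']:
        r=arm.spot_in(n,c); print(c,n,np.round(r[0]['point'],3) if r else None)
d=snap('scene','s9.png')
c=cv2.resize(d['color'][150:270,270:470],None,fx=4,fy=4,interpolation=cv2.INTER_CUBIC); cv2.imwrite('pics/s9z.png',c[:,:,::-1])
E
```

```text
16.0 J [-0.234  0.221 -0.104  1.244 -0.002  1.602] P [ 0.5413 -0.1298  0.2766] q [ 0.4298 -0.561   0.5625 -0.4291] F [0.24 0.06 0.3 ] T [ 0.03 -0.03 -0.  ] op 0.0384
top 184 [ 0.5681 -0.0303  0.1789] [ 0.5608 -0.0373  0.177 ] [ 0.5757 -0.0219  0.1819]
circ ((568.2811279296875, -29.638399124145508), 7.750988483428955)
knob 292 [ 0.5675 -0.0317  0.1748] [ 0.5603 -0.0374  0.1505] [ 0.5759 -0.0218  0.1819]
hous 1623 ((582.1039428710938, -3.226858139038086), (44.20188522338867, 39.45856857299805), 3.3912906646728516)
scene dish [0.588 0.102 0.111]
scene loupe [ 0.384 -0.078  0.033]
scene quartz [ 0.768 -0.158  0.038]
scene tweezer_stand [ 0.774 -0.042  0.012]
scene tin [ 0.746 -0.304  0.048]
scene capsules [ 0.368 -0.225  0.024]
scene rule [0.567 0.307 0.161]
top dish [0.596 0.105 0.107]
top loupe None
top quartz None
top tweezer_stand None
top tin [ 0.732 -0.316  0.042]
top capsules [ 0.355 -0.233  0.029]
top rule [0.565 0.313 0.161]
```

View pics/w9.png

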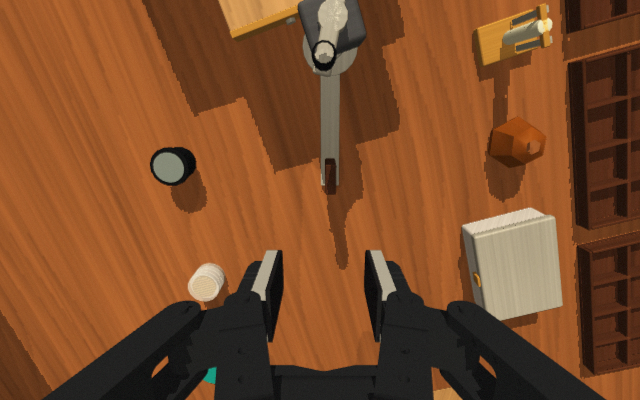

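View pics/s9z.png

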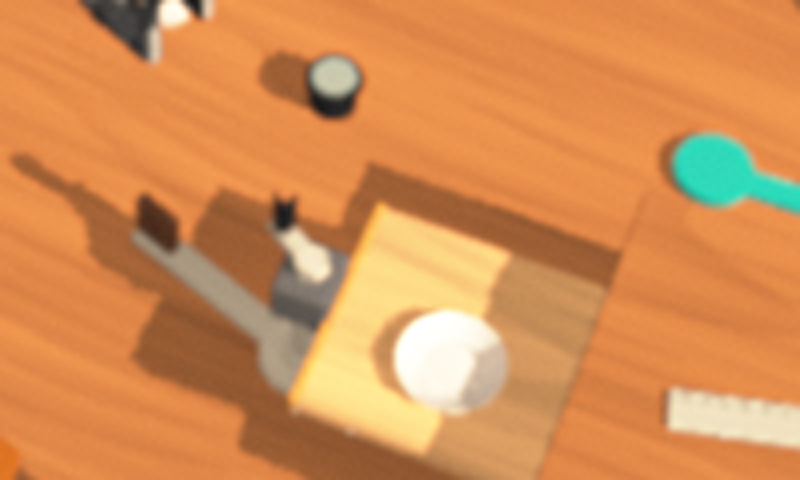

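```bash
python3 m3.py w9.npz | tail -8; python3 - <<'E'
from h import *
d=dict(np.load('w9.npz')); H,W=d['depth'].shape; P=np.full((H,W,3),np.nan); m=d['depth']>0; P[m]=world(d,m); z=P[...,2]
q=P[(z>.03)&(z<.056)&(abs(P[...,0]-.547)<.03)&(abs(P[...,1]+.137)<.035)]
print(q[:,2].max(),cv2.minAreaRect((q[:,:2]*1000).astype(np.float32)))
E
```

```text
[ 0.106   0.5522  0.5735  0.5629  0.0213]
 [ 0.111   0.5523  0.5735  0.5629  0.0212]
 [ 0.116   0.5523  0.5734  0.5628  0.0211]
 [ 0.121   0.5644  0.5787  0.5715  0.0143]
 [ 0.126   0.5655  0.5841  0.5748  0.0186]
 [ 0.131   0.5677  0.5873  0.5775  0.0196]
 [ 0.136   0.5697  0.5904  0.5801  0.0206]
 [ 0.141   0.5741  0.5916  0.5828  0.0175]]
0.05163332172735175 ((546.2933349609375, -137.21878051757812), (33.68633270263672, 11.319389343261719), 74.18086242675781)
```

```bash
python3 -c "
from rig import arm
print(arm.finish_job())"
```

```text
the job is handed in; nothing more can be done
None
```

I slid the steel plate under the jack by its fin, wound the crank down onto it, let go, and handed the job in at about 16 s. The hand-in gives no verdict.

- **Plate:** After I let go and lifted away, the disc's centre, worked out from the fin, was about (0.583, -0.004). The jack axis, fitted from the crank's circle, was about (0.5827, -0.0023), so the plate is about 2 mm off and lies flat.
- **Crank:** I wound it about 6.8 rad. Running free it took about 6.1 N (readings 5.4 to 7.4 N), and at the stop 12.3 N, about twice the free load. It stayed where I left it on release.
- **Foot force:** The force reading suggests about 35 to 40 N under the foot. The angle turned since contact suggests 30 N or less. The two do not quite agree, but both are within 10 to 60 N; the load can't be measured directly after release.
- **Bystanders:** The scene camera found all seven within about 9 mm of where they started. That is near the detector's noise, and the pictures show none tipped. The top camera no longer found the loupe, quartz or tweezer stand. The wrist and scene pictures show the loupe upright, and the wrist picture shows the quartz and tweezer stand.
- **Robot:** The last force readings were near zero and the gripper was clear above everything.

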